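# Clamp up beech staves for a new punching block

### The arm

A 7-joint arm with a two-finger parallel gripper is mounted at the origin on the work surface. World frame = base frame: x ahead of the robot, y to its left, z up, the work surface at z = 0. Lengths are in mm, angles in rad, forces in N, time in s.
With the tool pointing down it reaches from about 400 to 875 mm from the base axis. Payload 4.4 kg.
Tool frame: the origin (TCP) lies midway between the tips of the shut fingers; the grasp point (between the pads) lies 19 mm behind it; x points along the fingers, y is the direction in which the jaws open and shut, and the axes are right-handed (so a half turn about x gives the same grasp; the last joint's range is limited). The gripper opens to 85 mm and grips with 20 to 120 N. Pads are 22 mm wide; open, the fingers measure 114 mm over their backs; the gripper's body (76 mm by 85 mm) begins 54 mm behind the grasp point. The pads swing forward as they close: fully open they stand 13 mm farther back than shut.
Start: joints at [1.15, 0.628, 0.038, 1.517, -0.027, 0.996, -0.02], TCP at [225.84, -609.52, 231.313] pointing down, gripper open.
Joint ranges: [-3.06, 3.06], [-0.37, 2.12], [-1.25, 1.32], [0.18, 2.47], [-1.1, 4.24], [0.23, 1.98], [-2.94, 2.94]. Speed limits (rad/s): [2.57, 2.57, 3.14, 3.14, 3.14, 3.14, 3.14].

### API

Orientations are given as a 3x3 rotation matrix whose columns are the frame's x, y, z axes.
In Python, from bench import telemetry, optics, arm gives the robot as it stands.
- The arm moves only by the tool play_rows, never from a script. Its argument "motion" is a list of rows, each a list of 7 numbers: the gripper command: -1 is fully open, 1 is shut, values between are in proportion, then the shift along the tool's x, y, z normalised to -1 to 1, where 1 is 0.5 m, then the turn, a rotation vector about the tool's x, y, z normalised to -1 to 1, where 1 is 60 degrees. A call has 1 to 12 rows; each row is the pose to reach, as a shift and turn from the pose commanded when the call began, along the tool's axes at that moment; what a row does not reach only later rows make up. A row lasts 1/10 s, in which the tool goes at most 50 mm and 8.59 degrees, less where a joint would pass 70% of its speed; a pose out of reach is approached as far as the arm can. A call with a number of a shift or a turn outside -1 to 1 is refused whole. A call with a gripper value outside its range is refused whole. The fingers move at their own pace and stop on an object; the grip force is fixed at half the most. Time passes only in rows, so rows that repeat a pose let the fingers close. It gives the time, the measured TCP pose, the force and the opening at its end, in the units of the state.
- telemetry.get_obs(): the state, without advancing time (a new reading comes with each control period).
- optics.snapshot(name): name is "scene" or "top" or "wrist"; returns a dict with "img" (384x512x3 uint8, red, green, blue), "fovy" (degrees; the focal length in pixels is half the picture's height over the tangent of half this angle, whatever the lens; pixels are square), "cx", "cy" (the principal point, pixels), "R" (3x3) and "t" (3): a world point X has camera coordinates R X + t; the wrist camera has in their place "T_tool_cam" (4x4, takes a point from camera to tool coordinates, whose origin is the TCP and whose axes are the tool frame's). Camera axes: x right, y down, z forward; pixel columns grow to the right and rows downward; lengths in mm; the calibration is good to about 2 mm. A picture is of the moment at which its call begins: read the wrist's pose just before it. There is no depth.
- arm.sign_off(): hands the job in, once; it reports no verdict.
Trained networks look in the newest picture that a camera, given by its name, has taken for a name from the list of things; names that differ only in an ending like _2 or _b are one class to them, and where a whole thing is asked for, a point or a joint stands for the part that bears it (a point fixed in the world has none). Each returns a list of dicts, best first, with "confidence" (0 to 1); they miss things now and then, are a little off and sometimes report something else, mostly with a low value. They report only what shows in the picture. A call takes as long as a camera call. They do not tell look-alikes from the thing itself.
- optics.look_for(camera, name): "bbox" ([centre column, centre row, width, height] as shares, 0 to 1, of the picture: columns of its width, rows of its height, round what is visible of it).
- optics.outline_of(camera, name): "pixels" (384x512 bool, what is visible of it) and "bbox" ([centre column, centre row, width, height] as shares, 0 to 1, of the picture: columns of its width, rows of its height, round what is visible of it).
- optics.landmark_of(camera, name): "at" ([column, row] as shares, 0 to 1, of the picture: columns of its width, rows of its height: a listed point, or the origin of a listed thing).
The state is a dict: "time": time; "joints": joint angles; "qvel": joint speeds; "joint_efforts": joint torques, N m; "ee_pos": TCP position; "tool_rot": TCP orientation; "ft_force": force on the tool from outside, world axes, zero at the start; "moment": the same for the moment, N m; "opening": finger opening in mm.
Only numpy, scipy, OpenCV 4.12 (cv2) and the standard library are available. Lean on these libraries where they do the work, as an engineer would, in place of code of your own. Each camera call takes 0.05 s, during which the arm holds its last target.

### The job

Clamp up the beech staves for a new punching block in the green rack press: run the jaw back with the spoked capstan as far as needed, lay every stave from the mat flat in the bed, side by side across it, and then drop the steel retaining bar fully into its two saddles across the open end. After that wind the capstan, spoke after spoke, until the jaw has closed all the staves together against the bar and holds them tight, and leave it so; do not disturb the punch block, mallet or glue bottle.

Things in the scene. Friction and masses are not known exactly. Their poses are not given: they have to be found in the camera images.
- press: Fixed green cast press, 186 mm wide (x) and 450 mm long (y). Origin at bench level on the bed's centre line, below the middle of the two bar saddles; x across the bed, y along it (-y to jaw and gear housing, +y to the open bar end), z up. All mm positions in these notes are in this frame. Gear housing: x = +-55, y = -378 to -302, top z = 196.
- bed (a point): Point on the steel bed top (z = 70), at x = 0, y = -140. Guide cheeks along the bed: inner faces x = +-68, 20 mm thick, tops z = 92, y = -270 to -40. Staves belong crosswise between bar and jaw, long axis along x, flat on the bed (centres at z = 87). They need not touch before the jaw is wound up: it slides them together and squares them.
- saddles (a point): Midpoint between the floors of the two bar saddles, at (0, 0, 74). The saddles, at x = +-68 to +-88, are slots open at the top, 37 mm wide (y = -18.5 to 18.5), floor z = 74, between upright horns: inner ones y = -40 to -18.5, tops z = 115; outer ones y = 18.5 to 45, tops z = 118. Between the two saddles the bed is open from above.
- jaw (a joint): Travel of the press jaw in m, 0 to 0.2, growing as the jaw runs back from the bar. Its face, when not squeezed, is at y = -0.0665 - value (m); with the bar against its outer horns the space between jaw and bar is 0.055 + value. Geared to the capstan, 25 mm of travel per radian. It stays where it is left and keeps its squeeze when the capstan is let go.
- jaw_face (a point): Centre of the jaw's face, z = 88.5: a steel plate 100 wide, 34 high, 10 thick that springs back up to 8 mm towards the jaw block behind it (6 N to start, 30 N fully in). Jaw 36 mm deep in all, top z = 105.5; its toothed bar runs back through the gear housing and sticks out behind by up to 180 mm, 80 to 110 mm above the bench.
- capstan (a joint): Capstan angle in rad = jaw value / 0.025, 0 to 8. Pushing the TOP of the wheel towards the bar end (+y) raises it and opens the jaw; pushing the top away from the bar (-y) closes the jaw. Stiff: 0.8 N m turns it; it stays where left. The staves are well clamped when, after all have met the bar and each other, the jaw is wound 4 to 6 mm further onto its springs.
- capstan_hub (a point): Centre of the five-spoked capstan, at (100, -340, 140), on a level shaft along x on the housing's +x side; it turns in an upright plane. Hub radius 26 mm; spokes 12 mm thick, each with a black 30 mm ball centred 105 mm from the shaft. Only the upper spokes can be got at, from above: put closed fingers behind a ball, follow its arc over the top (a level push may bind), then take the next.
- capstan_spoke (a point): Centre of the ball on spoke 0, which points straight up at capstan value 0. At value q (rad) the five spokes point at angles q + k*72 deg from straight up, counted towards +y.
- bar: Steel retaining bar (square tube), 200 mm long, 30 x 30 mm, about 0.42 kg; origin at its centre, x along its length. It starts on the bench beyond the press. Seated, it lies along x across both saddles with 3.5 mm of play to each side, centre at z = 89, and is the stop that the staves are pressed against.
- stave1: Planed beech stave, 120 mm long, 34 x 34 mm square section, about 0.11 kg, plain pale wood; origin at its centre, x axis along its length. All staves are alike. At the start it lies flat on the grey cutting mat to the left of the press; None if it is not there in this run.
- stave2: Planed beech stave, 120 mm long, 34 x 34 mm square section, about 0.11 kg, plain pale wood; origin at its centre, x axis along its length. All staves are alike. At the start it lies flat on the grey cutting mat to the left of the press; None if it is not there in this run.
- stave3: Planed beech stave, 120 mm long, 34 x 34 mm square section, about 0.11 kg, plain pale wood; origin at its centre, x axis along its length. All staves are alike. At the start it lies flat on the grey cutting mat to the left of the press; None if it is not there in this run.
- stave4: Planed beech stave, 120 mm long, 34 x 34 mm square section, about 0.11 kg, plain pale wood; origin at its centre, x axis along its length. All staves are alike. At the start it lies flat on the grey cutting mat to the left of the press; None if it is not there in this run.
- mat: Grey cutting mat fixed on the bench, 240 (x) by 300 (y) by 3 mm; origin at the centre of its underside. The staves lie on it in two rows of up to two places.
- punch_block: Bystander: wooden block 100 x 200 x 50 mm with upright punches, beyond the press; origin under its centre. Leave alone.
- mallet: Bystander: wooden mallet lying on the bench, head 100 mm long and 64 mm thick; origin under its head. Leave alone.
- glue: Bystander: white glue bottle, 60 mm wide, 150 mm high, on the robot's right; origin under its centre. Leave alone.
There are look-alikes about, which are no part of the job. What is shaped like the stave4 but purple is not meant. Leave any turquoise look-alike of the stave3 alone.

How it is judged (in metres and radians):
On the way:
1. every stave lies in the bed between the cheeks and the bar lies fully down in both saddles, while the jaw is not yet squeezing anything (x of stave1 in the frame of press between -0.02 and 0.02 m and y of stave1 in the frame of press between -0.27 and -0.02 m and z of stave1 in the frame of press between 0.08 and 0.095 m and x of stave2 in the frame of press between -0.02 and 0.02 m and y of stave2 in the frame of press between -0.27 and -0.02 m and z of stave2 in the frame of press between 0.08 and 0.095 m and x of stave3 in the frame of press between -0.02 and 0.02 m and y of stave3 in the frame of press between -0.27 and -0.02 m and z of stave3 in the frame of press between 0.08 and 0.095 m and x of stave4 in the frame of press between -0.02 and 0.02 m and y of stave4 in the frame of press between -0.27 and -0.02 m and z of stave4 in the frame of press between 0.08 and 0.095 m and x of bar in the frame of press between -0.03 and 0.03 m and y of bar in the frame of press between -0.01 and 0.01 m and z of bar in the frame of press between 0.083 and 0.095 m and angle between the x axis of bar and the x axis of press, either way round below 0.07 rad and contact force between jaw and anything else below 2 N), for 0.2 s.
At the end, for the whole second after the job is handed in: Every stave present lies crosswise on the bed (within 0.08 rad, 20 mm of centre, 155 mm of the saddle middle); the bar is down in both saddles (10 mm across, 30 mm endwise, centre 83-95 mm high, square within 0.07 rad); jaw force above 10 N; all at rest (x of stave1 in the frame of press between -0.02 and 0.02 m and y of stave1 in the frame of press between -0.155 and -0.02 m and z of stave1 in the frame of press between 0.08 and 0.095 m and angle between the x axis of each of stave1, stave2, stave3, stave4 and the x axis of press, either way round below 0.08 rad and linear speed of each of stave1, stave2, stave3, stave4, bar below 0.02 m/s and x of stave2 in the frame of press between -0.02 and 0.02 m and y of stave2 in the frame of press between -0.155 and -0.02 m and z of stave2 in the frame of press between 0.08 and 0.095 m and x of stave3 in the frame of press between -0.02 and 0.02 m and y of stave3 in the frame of press between -0.155 and -0.02 m and z of stave3 in the frame of press between 0.08 and 0.095 m and x of stave4 in the frame of press between -0.02 and 0.02 m and y of stave4 in the frame of press between -0.155 and -0.02 m and z of stave4 in the frame of press between 0.08 and 0.095 m and x of bar in the frame of press between -0.03 and 0.03 m and y of bar in the frame of press between -0.01 and 0.01 m and z of bar in the frame of press between 0.083 and 0.095 m and angle between the x axis of bar and the x axis of press, either way round below 0.07 rad and contact force between jaw and anything else above 10 N and velocity of joint jaw between -0.01 and 0.01 m/s); the robot touches nothing.
It fails at once if the punch block is shoved more than 3 cm (distance of punch_block from where it was at the start of the episode above 0.03 m).
It fails at once if the mallet is shoved more than 3 cm (distance of mallet from where it was at the start of the episode above 0.03 m).
It fails at once if the glue bottle is shoved more than 3 cm (distance of glue from where it was at the start of the episode above 0.03 m).
Of stave1, stave2, stave3, stave4 only 2 to 4 are there at a start; the rules pass over those that are not, and their reading is None.
At some moment in a run one of stave1, stave2, stave3, stave4 may be knocked a few centimetres aside while the robot is not near it.
It also fails if it takes over 210 s, if anything falls off the work surface, if the arm or the gripper's body presses on something with over 40 N, if the wrist force passes 120 N, or if a joint passes its speed limit or range.

## Working session

There is one attempt and no reset: what is moved stays moved. The work goes in short steps, Python scripts to look and compute and a tool call to move; the robot and the scene stay as the last step left them, time stands still between calls to the robot, and variables do not carry over. Pictures are saved under pics/ and viewed, and the job is handed in when it is done.

Besides the shell and the picture viewer there is one more tool, called after ">>>" in YAML: its name, and indented under it one key for each argument. play_rows: Moves the arm, as the interface text tells. Scaled input: -1 to 1 covers 0.5 m each way for a shift and 60 degrees each way for a turn. Its arguments: {"type":"object","properties":{"motion":{"type":"array","items":{"type":"array","items":{"type":"number","minimum":-1,"maximum":1}}}},"required":["motion"]}

```bash
ls -la; mkdir -p pics; python3 - <<'E'
from bench import telemetry, optics, arm
import cv2, numpy as np
o=telemetry.get_obs()
for k,v in o.items(): print(k,np.round(v,3).tolist())
for n in ["scene","top","wrist"]:
    s=optics.snapshot(n)
    cv2.imwrite(f"pics/{n}_0.png",s["img"][:,:,::-1])
    print(n,{k:np.round(v,4).tolist() for k,v in s.items() if k!="img"})
E
```

```text
total 12
drwxr-xr-x  3 agent agent 4096 Dec  6 07:12 .
drwxr-xr-x 23 root  root  4096 Dec  6 07:12 ..
drwxr-xr-x  2 agent agent 4096 Dec  6 07:12 pics
time 0.0
joints [1.15, 0.629, 0.038, 1.518, -0.027, 0.996, -0.02]
qvel [0.001, 0.001, -0.001, -0.001, -0.001, -0.001, -0.002]
joint_efforts [-0.0, -56.341, 1.226, -19.345, 0.011, 0.01, 0.0]
ee_pos [225.638, -608.908, 230.399]
tool_rot [[-0.001, 0.347, -0.938], [0.002, -0.938, -0.347], [-1.0, -0.002, 0.0]]
ft_force [0.749, 0.445, 0.517]
moment [0.016, 0.055, 0.027]
opening 85.385
scene {'fovy': 49.9648, 'cx': 246.5222, 'cy': 190.7008, 'R': [[-0.7111, 0.7029, 0.0146], [0.5349, 0.5543, -0.6376], [-0.4563, -0.4456, -0.7702]], 't': [370.7464, -179.9, 1837.8011]}
top {'fovy': 49.4336, 'cx': 257.7835, 'cy': 184.2821, 'R': [[0.0206, -0.9997, 0.0117], [-0.9919, -0.0219, -0.1254], [0.1256, -0.0091, -0.992]], 't': [-7.808, 564.1438, 1613.5921]}
wrist {'fovy': 67.2248, 'cx': 252.0871, 'cy': 190.5321, 'T_tool_cam': [[-0.0008, -0.2669, 0.9637, -143.3177], [1.0, -0.0007, 0.0007, 0.0348], [0.0005, 0.9637, 0.2669, -65.774], [0.0, 0.0, 0.0, 1.0]]}
```

View pics/scene_0.png

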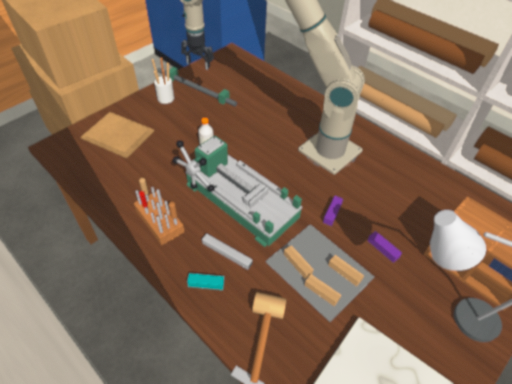

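View pics/top_0.png

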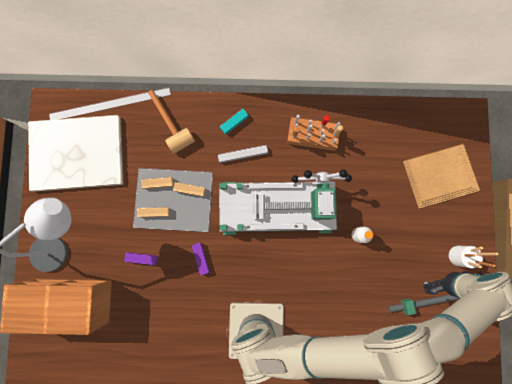

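View pics/wrist_0.png

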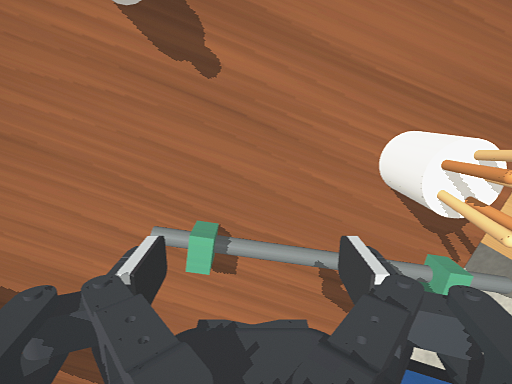

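```bash
cat > h.py <<'E'
from bench import telemetry, optics, arm
import cv2, numpy as np
def snap(n,save=None,crop=None,scale=1):
    o=telemetry.get_obs(); s=optics.snapshot(n); s["name"]=n
    s["f"]=192/np.tan(np.radians(s["fovy"])/2)
    if n=="wrist":
        T=np.array(s["T_tool_cam"]); W=np.eye(4); W[:3,:3]=o["tool_rot"]; W[:3,3]=o["ee_pos"]
        M=np.linalg.inv(W@T); s["R"]=M[:3,:3]; s["t"]=M[:3,3]
    s["R"]=np.array(s["R"]); s["t"]=np.array(s["t"])
    if save:
        im=s["img"][:,:,::-1]
        if crop: a,b,c,d=crop; im=im[b:d,a:c]
        im=cv2.resize(im,None,fx=scale,fy=scale,interpolation=cv2.INTER_CUBIC)
        cv2.imwrite("pics/"+save,im)
    return s
def proj(s,X):
    X=np.atleast_2d(X); c=X@s["R"].T+s["t"]
    return np.c_[s["cx"]+s["f"]*c[:,0]/c[:,2], s["cy"]+s["f"]*c[:,1]/c[:,2]]
def unproj(s,uv,z):
    uv=np.atleast_2d(np.array(uv,float)); d=np.c_[(uv[:,0]-s["cx"])/s["f"],(uv[:,1]-s["cy"])/s["f"],np.ones(len(uv))]@s["R"]
    C=-s["R"].T@s["t"]; k=(z-C[2])/d[:,2]
    return C+k[:,None]*d
def px(a): return np.array(a)*[512,384]
E
python3 - <<'E'
from h import *
S=snap("scene"); T=snap("top","top_1.png",(120,90,380,260),3)
for s in (S,T):
  for n in ["press","bed","saddles","jaw_face","capstan_hub","capstan_spoke","bar","stave1","stave2","mat","mallet","punch_block","glue"]:
    for r in optics.landmark_of(s["name"],n)[:6]:
      print(s["name"],n,round(r["confidence"],2),np.round(px(r["at"]),1).tolist())
E
```

```text
scene press 0.62 [273.7, 222.9]
scene bed 0.65 [250.4, 194.5]
scene bed 0.24 [323.4, 289.2]
scene saddles 0.64 [343.4, 271.7]
scene saddles 0.56 [273.9, 212.0]
scene jaw_face 0.68 [257.9, 199.6]
scene capstan_hub 0.67 [192.5, 167.8]
scene capstan_spoke 0.15 [192.4, 171.0]
scene bar 0.71 [223.6, 252.6]
scene bar 0.38 [257.1, 196.6]
scene bar 0.29 [298.0, 262.5]
scene stave1 0.78 [323.0, 290.4]
scene stave1 0.74 [204.8, 280.4]
scene stave1 0.71 [272.5, 223.0]
scene stave1 0.63 [296.9, 263.1]
scene stave1 0.61 [381.7, 248.5]
scene stave1 0.59 [332.5, 205.3]
scene stave2 0.78 [323.0, 290.4]
scene stave2 0.74 [204.8, 280.4]
scene stave2 0.71 [272.5, 223.0]
scene stave2 0.63 [296.9, 263.1]
scene stave2 0.61 [381.7, 248.5]
scene stave2 0.59 [332.5, 205.3]
scene mat 0.78 [319.6, 268.1]
scene mallet 0.8 [267.4, 307.4]
scene punch_block 0.67 [157.4, 219.1]
scene glue 0.75 [209.1, 146.6]
scene glue 0.75 [275.7, 215.3]
top press 0.75 [235.2, 207.6]
top bed 0.97 [265.0, 206.6]
top bed 0.57 [255.9, 204.9]
top bed 0.5 [228.9, 206.2]
top saddles 0.98 [231.3, 208.4]
top jaw_face 0.53 [258.7, 204.3]
top capstan_hub 0.61 [323.7, 178.3]
top capstan_hub 0.35 [360.1, 236.6]
top capstan_spoke 0.91 [308.1, 175.0]
top bar 0.79 [245.4, 156.3]
top bar 0.66 [319.8, 177.9]
top bar 0.3 [309.8, 135.0]
top stave1 0.83 [233.1, 116.8]
top stave1 0.79 [187.4, 189.7]
top stave1 0.74 [157.4, 182.2]
top stave1 0.72 [151.4, 210.8]
top stave1 0.55 [199.8, 258.1]
top stave1 0.52 [308.6, 170.4]
top stave2 0.83 [233.1, 116.8]
top stave2 0.79 [187.4, 189.7]
top stave2 0.74 [157.4, 182.2]
top stave2 0.72 [151.4, 210.8]
top stave2 0.55 [199.8, 258.1]
top stave2 0.52 [308.6, 170.4]
top mat 0.6 [170.7, 196.9]
top mallet 0.8 [182.9, 141.7]
top mallet 0.75 [356.8, 236.0]
top punch_block 0.64 [307.4, 135.0]
top punch_block 0.35 [182.0, 140.4]
top glue 0.59 [357.3, 233.2]
top glue 0.35 [154.0, 209.9]
```

View pics/top_1.png

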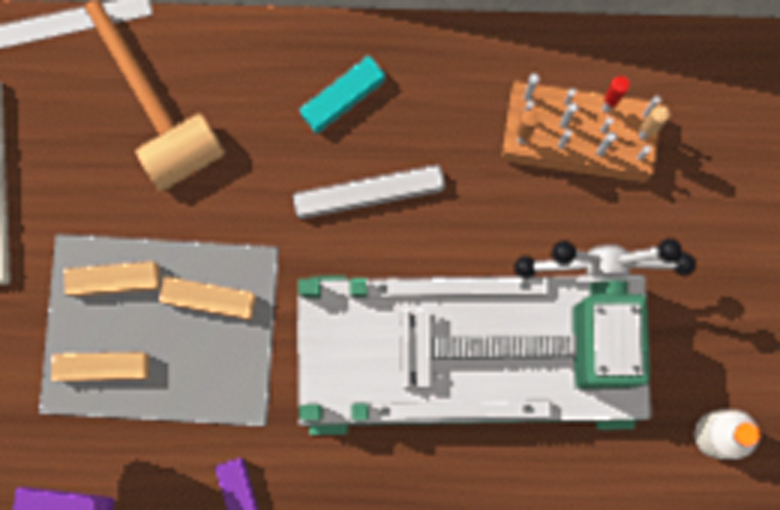

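```bash
python3 - <<'E'
from h import *
from scipy.optimize import least_squares
S=snap("scene","scene_1.png",(160,120,320,250),5); T=snap("top")
g=lambda im:cv2.inRange(cv2.cvtColor(im,cv2.COLOR_RGB2HSV),(60,80,40),(95,255,255))
for s in (S,T):
  n,l,st,c=cv2.connectedComponentsWithStats(g(s["img"]))
  for i in range(1,n):
    if st[i,4]>8: print(s["name"],st[i].tolist(),np.round(c[i],1))
# rough fit from top horns
for uv,z in [((223.3,185.7),118),((223.3,227.3),118),((239.7,185.7),115),((239.7,227),115),((120+614/3,90+341/3),196)]:
  print(np.round(unproj(T,uv,z),1))
E
```

```text
scene [170, 67, 7, 12, 57] [173.2  71.5]
scene [331, 89, 21, 17, 271] [340.9  96.7]
scene [219, 90, 10, 13, 84] [223.  96.]
scene [196, 144, 31, 32, 512] [212.2 159.2]
scene [188, 176, 3, 10, 27] [188.9 181. ]
scene [194, 184, 106, 62, 644] [246.6 218.9]
scene [282, 188, 5, 10, 40] [283.9 192.7]
scene [293, 196, 8, 11, 60] [296.6 201.3]
scene [254, 213, 5, 9, 40] [256.  217.1]
scene [266, 222, 7, 11, 58] [268.8 226.6]
scene [187, 273, 37, 17, 520] [205.3 280.8]
top [220, 109, 28, 25, 313] [233.8 121.1]
top [220, 182, 8, 7, 38] [223.2 185.3]
top [237, 183, 5, 6, 28] [239.1 185.3]
top [312, 184, 24, 35, 347] [321.2 201.4]
top [220, 225, 7, 5, 32] [223.1 227.1]
top [238, 225, 5, 5, 22] [239.7 227. ]
top [319, 230, 12, 3, 27] [324.9 231.3]
top [223, 232, 13, 3, 36] [229.2 233. ]
top [478, 273, 24, 8, 97] [488.8 276.6]
top [453, 283, 2, 10, 10] [453.2 287.5]
top [402, 299, 14, 16, 155] [408.5 306.4]
top [435, 314, 32, 19, 94] [453.6 321.4]
top [384, 326, 32, 13, 227] [399.4 332. ]
top [237, 330, 23, 12, 88] [248.6 335.2]
top [465, 334, 4, 14, 34] [466.8 340.3]
top [303, 339, 15, 40, 53] [306.3 360.1]
[[545.5 134.1 118. ]]
[[390.4 129.3 118. ]]
[[547.3  72.8 115. ]]
[[392.9  68.8 115. ]]
[[ 479.7 -233.3  196. ]]
```

View pics/scene_1.png

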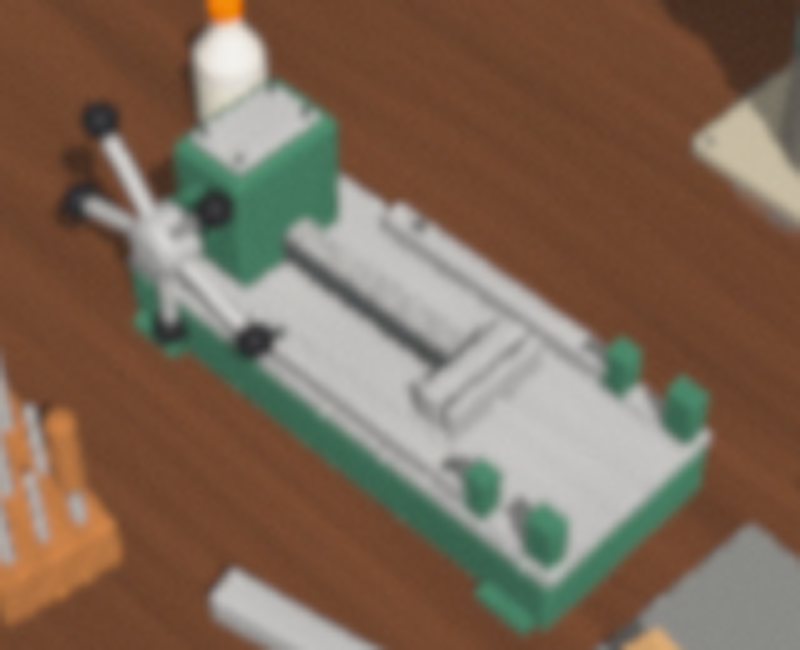

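```bash
cat > fit.py <<'E'
from h import *
from scipy.optimize import least_squares
S=snap("scene"); T=snap("top")
sc=lambda p:((p[0]+.5)/5-.5+160,(p[1]+.5)/5-.5+120)
tc=lambda p:((p[0]+.5)/3-.5+120,(p[1]+.5)/3-.5+90)
SB=[sc(p) for p in [(100,118),(80,202),(213,208),(167,330),(255,340)]]
TB=[tc(p) for p in [(525,266),(563,251),(670,250),(685,264)]]
# fixed point features: horn top centres in scene (blob tops) & top
P=[]
for sx in (1,-1):
    P+= [(sx*78,31.75,118),(sx*78,-29.25,115)]
P=np.array(P)
TP=[(223.2,185.2),(239.2,185.2),(223.1,227.0),(239.7,226.8)]
SP=[sc(p) for p in [(548,515),(484,468),(688,387),(624,348)]]
def world(p,X):
    c,s=np.cos(p[2]),np.sin(p[2]); X=np.atleast_2d(X)
    return np.c_[p[0]+c*X[:,0]-s*X[:,1],p[1]+s*X[:,0]+c*X[:,1],X[:,2]]
def balls(q):
    a=q+np.arange(5)*np.radians(72)
    return np.c_[np.full(5,100),-340+105*np.sin(a),140+105*np.cos(a)]
def res(p,q):
    r=[]
    b=world(p,balls(q)); 
    for s,obs in((S,SB),(T,TB)):
        u=proj(s,b)
        for o in obs: d=u-o; i=np.argmin((d**2).sum(1)); r+=list(d[i])
    r+=list((proj(T,world(p,P))-TP).ravel())
    r+=list((proj(S,world(p,P))-SP).ravel())
    return np.array(r)
best=None
for q0 in np.radians(np.arange(0,72,6)):
    m=least_squares(lambda v:res(v[:3]*[100,100,.1],v[3]),[4.69,1.0,.31,q0],loss="soft_l1")
    if best is None or m.cost<best.cost: best=m
p=best.x[:3]*[100,100,.1]; q=best.x[3]
print(p,np.degrees(p[2]),"q mod72",np.degrees(q)%72,best.cost); print(np.round(res(p,q).reshape(-1,2),1).tolist())
for u in [(255,205.5)]:
    w=unproj(T,u,105.5)[0]; c,s=np.cos(p[2]),np.sin(p[2]); d=w[:2]-p[:2]; print("jawfront y",-s*d[0]+c*d[1])
for k in range(0,3):
    qq=(np.degrees(q)%72)+72*k; print(qq,"value mm",np.radians(qq)*25)
for uv,n,z in [((182.9,141.7),"mallet",32),((357.3,234),"glue",75),((307.4,135),"punch",25)]:
    print(n,np.round(unproj(T,uv,z),0))
E
python3 fit.py
```

```text
[4.69809332e+02 1.00822433e+02 4.21845078e-02] 2.4169942569891076 q mod72 38.374251804882704 1.6392230058404227
[[-0.3, 0.6], [-0.2, -0.2], [0.1, 0.3], [0.5, -0.5], [-0.1, 0.1], [0.4, 0.4], [0.5, 0.5], [0.1, -0.0], [-0.1, -0.3], [-0.4, 0.3], [-0.1, 0.0], [0.2, 0.3], [0.1, 0.1], [0.1, 0.3], [-0.1, 0.5], [-0.1, 0.6], [-0.2, 0.1]]
jawfront y -87.29403323211409
38.374251804882704 value mm 16.743926049614494
110.3742518048827 value mm 48.159852585512425
182.3742518048827 value mm 79.57577912141036
mallet [[730. 308.  32.]]
glue [[ 377. -379.   75.]]
punch [[ 771. -192.   25.]]
```

```bash
cat > plan.py <<'E'
from h import *
from scipy.spatial.transform import Rotation as Ro
PR=np.array([469.8,100.8,np.radians(2.42)])
def W(x,y,z=0):
    c,s=np.cos(PR[2]),np.sin(PR[2]); return np.array([PR[0]+c*x-s*y,PR[1]+s*x+c*y,z])
def Pinv(w):
    c,s=np.cos(PR[2]),np.sin(PR[2]); d=np.array(w[:2])-PR[:2]; return np.array([c*d[0]+s*d[1],-s*d[0]+c*d[1]])
def Rpsi(deg):
    a=np.radians(deg); c,s=np.cos(a),np.sin(a); return np.array([[0,c,s],[0,s,-c],[-1,0,0]])
def rows(targets,cmdpos=None,cmdR=None):
    """targets: (g,pos,psi)"""
    o=telemetry.get_obs(); p0=np.array(o["ee_pos"]) if cmdpos is None else np.array(cmdpos); R0=np.array(o["tool_rot"]) if cmdR is None else cmdR
    out=[]
    for g,pos,psi in targets:
        R1=Rpsi(psi) if np.isscalar(psi) else psi
        d=R0.T@(np.array(pos)-p0)/500; r=Ro.from_matrix(R0.T@R1).as_rotvec()/np.radians(60)
        row=[round(float(v),3)+0 for v in [g,*d,*r]]; out.append(row)
        print(row, "" if np.abs(row).max()<=1 else "OUT")
    return out
E
python3 - <<'E'
from plan import *
print(W(100,-340),W(0,-140))
a=-90+2.42
rows([(1,[300,-480,420],a),(1,[420,-250,420],a),(1,W(-40,-180,400),a)])
E
```

```text
[ 584.06711487 -234.67433055    0.        ] [475.71141752 -39.07514126   0.        ]
[1.0, -0.377, -0.191, -0.229, 0.298, 0.0, 0.0] 
[1.0, -0.377, -0.539, -0.614, 0.298, 0.0, 0.0] 
[1.0, -0.337, -0.845, -0.764, 0.298, 0.0, 0.0]
```

>>> play_rows:
  motion:
    - [1,-0.377,-0.191,-0.229,0.298,0,0]
    - [1,-0.377,-0.191,-0.229,0.298,0,0]
    - [1,-0.377,-0.191,-0.229,0.298,0,0]
    - [1,-0.377,-0.191,-0.229,0.298,0,0]
    - [1,-0.377,-0.191,-0.229,0.298,0,0]
    - [1,-0.377,-0.539,-0.614,0.298,0,0]
    - [1,-0.377,-0.539,-0.614,0.298,0,0]
    - [1,-0.377,-0.539,-0.614,0.298,0,0]
    - [1,-0.377,-0.539,-0.614,0.298,0,0]
    - [1,-0.337,-0.845,-0.764,0.298,0,0]
    - [1,-0.337,-0.845,-0.764,0.298,0,0]
    - [1,-0.337,-0.845,-0.764,0.298,0,0]

```text
time: 2.95
ee_pos: [422.1, -154.4, 406.8]
tool_rot: [[0.001, 0.043, -0.999], [-0.0, -0.999, -0.043], [-1.0, 0.0, -0.001]]
ft_force: [2.3, -0.5, 0.0]
opening: 0.3
```

```bash
python3 - <<'E'
from plan import *
o=telemetry.get_obs(); print(o["time"],np.round(o["ee_pos"],1),np.round(o["tool_rot"],3).tolist(),np.round(o["joints"],2))
s=snap("wrist","w1.png")
E
```

```text
2.95 [ 422.1 -154.4  406.8] [[0.001, 0.043, -0.999], [-0.0, -0.999, -0.043], [-1.0, 0.0, -0.001]] [ 0.34  0.16 -0.06  1.76  0.01  1.22 -1.25]
```

View pics/w1.png

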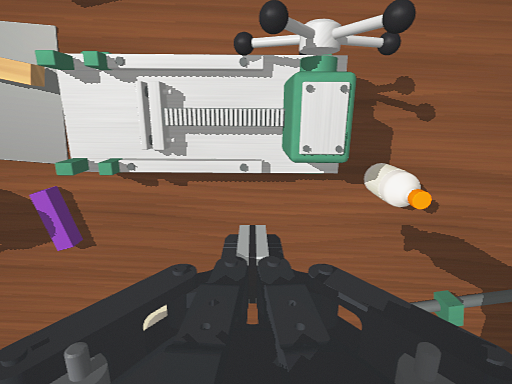

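```bash
python3 - <<'E'
from plan import *
s=snap("wrist")
im=cv2.resize(s["img"][:,:,::-1],None,fx=2,fy=2,interpolation=cv2.INTER_CUBIC)[:400]
def box(x0,x1,y0,y1,z):
    q=np.array([W(x0,y0,z),W(x1,y0,z),W(x1,y1,z),W(x0,y1,z)]); u=(proj(s,q)*2+.5).astype(int); cv2.polylines(im,[u],True,(0,0,255),1)
for e in(1,-1):
    box(e*68,e*88,18.5,45,118); box(e*68,e*88,-40,-18.5,115); box(e*68,e*88,-270,-40,92)
box(-55,55,-378,-302,196)
box(-50,50,-83.3,-119.3,105.5)
q=np.radians(38.37)+np.arange(5)*np.radians(72)
for a in q:
    u=proj(s,W(100,-340+105*np.sin(a),140+105*np.cos(a)))[0]*2; cv2.circle(im,(int(u[0]),int(u[1])),4,(0,255,255),-1)
cv2.imwrite("pics/w1o.png",im[:, 0:800])
E
```

```text
(no output)
```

View pics/w1o.png

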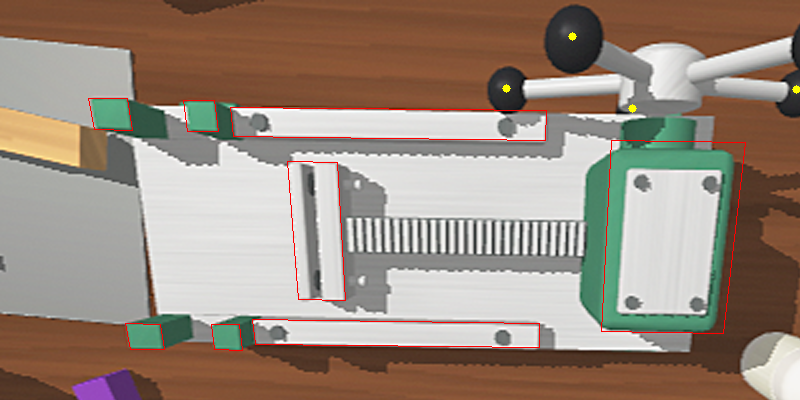

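```bash
python3 - <<'E'
from plan import *
a=-90+2.42
o=telemetry.get_obs();print(np.round(o["ee_pos"],1))
rows([(1,W(100,-443,340),a),(1,W(100,-443,219),a)])
E
```

```text
[ 423.3 -148.8  406.6]
[1.0, 0.132, 0.396, -0.309, 0.012, -0.001, 0.004] 
[1.0, 0.374, 0.397, -0.309, 0.012, -0.001, 0.004]
```

>>> play_rows:
  motion:
    - [1,0.132,0.397,-0.309,0.012,0,0]
    - [1,0.132,0.397,-0.309,0.012,0,0]
    - [1,0.132,0.397,-0.309,0.012,0,0]
    - [1,0.132,0.397,-0.309,0.012,0,0]
    - [1,0.132,0.397,-0.309,0.012,0,0]
    - [1,0.132,0.397,-0.309,0.012,0,0]
    - [1,0.132,0.397,-0.309,0.012,0,0]
    - [1,0.132,0.397,-0.309,0.012,0,0]

```text
time: 3.85
ee_pos: [584.4, -347.4, 341.0]
tool_rot: [[-0.0, 0.031, -1.0], [0.001, -1.0, -0.031], [-1.0, -0.001, 0.0]]
ft_force: [0.2, -0.3, 1.2]
opening: -0.0
```

```bash
python3 - <<'E'
from plan import *
a=-90+2.42
o=telemetry.get_obs();print(np.round(o["ee_pos"],1), W(100,-443,340),np.round(o["qvel"],3))
rows([(1,W(100,-443,219),a)])
E
```

```text
[ 584.4 -347.4  341. ] [ 588.41622919 -337.58247019  340.        ] [-0.011 -0.033 -0.007  0.011  0.001 -0.003 -0.003]
[1.0, 0.244, -0.019, -0.009, -0.011, 0.0, 0.001]
```

```bash
cat >> plan.py <<'E'
A0=-90+2.42
def arc(f0,f1,n,off=-30,dz=-9,x=100,g=1,psi=A0):
    return [(g,W(x,-340+105*np.sin(f)+off,140+105*np.cos(f)+dz),psi) for f in np.radians(np.linspace(f0,f1,n))]
E
python3 - <<'E'
from plan import *
rows([(1,W(100,-443,222),A0)]*1+arc(-36,-36,1))
E
```

```text
[1.0, 0.238, -0.019, -0.009, -0.011, 0.0, 0.001] 
[1.0, 0.25, -0.042, -0.008, -0.011, 0.0, 0.001]
```

>>> play_rows:
  motion:
    - [1,0.12,-0.019,-0.009,-0.011,0,0]
    - [1,0.2,-0.019,-0.009,-0.011,0,0]
    - [1,0.238,-0.019,-0.009,-0.011,0,0]
    - [1,0.238,-0.019,-0.009,-0.011,0,0]
    - [1,0.25,-0.042,-0.008,-0.011,0,0]
    - [1,0.25,-0.042,-0.008,-0.011,0,0]

```text
time: 4.45
ee_pos: [589.4, -324.4, 217.8]
tool_rot: [[0.003, 0.044, -0.999], [0.001, -0.999, -0.044], [-1.0, -0.001, -0.003]]
ft_force: [0.5, 0.5, -0.4]
opening: -0.0
```

```bash
python3 - <<'E'
from plan import *
o=telemetry.get_obs();print(np.round(o["ee_pos"],1),np.round(arc(-36,-36,1)[0][1],1))
s=snap("wrist","w2.png"); snap("scene","s2.png",(160,100,320,250),4)
rows(arc(-30,40,11))
E
```

```text
[ 589.4 -324.4  217.8] [ 587.9 -326.3  215.9]
[1.0, -0.008, -0.019, 0.003, 0.001, -0.003, -0.001] 
[1.0, -0.02, -0.042, 0.003, 0.001, -0.003, -0.001] 
[1.0, -0.028, -0.066, 0.003, 0.001, -0.003, -0.001] 
[1.0, -0.034, -0.091, 0.003, 0.001, -0.003, -0.001] 
[1.0, -0.036, -0.117, 0.003, 0.001, -0.003, -0.001] 
[1.0, -0.036, -0.142, 0.003, 0.001, -0.003, -0.001] 
[1.0, -0.032, -0.168, 0.003, 0.001, -0.003, -0.001] 
[1.0, -0.025, -0.192, 0.003, 0.001, -0.003, -0.001] 
[1.0, -0.015, -0.216, 0.003, 0.001, -0.003, -0.001] 
[1.0, -0.003, -0.238, 0.003, 0.001, -0.003, -0.001] 
[1.0, 0.013, -0.259, 0.003, 0.001, -0.003, -0.001]
```

View pics/w2.png

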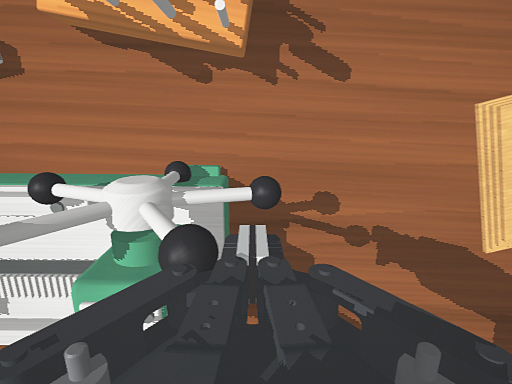

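View pics/s2.png

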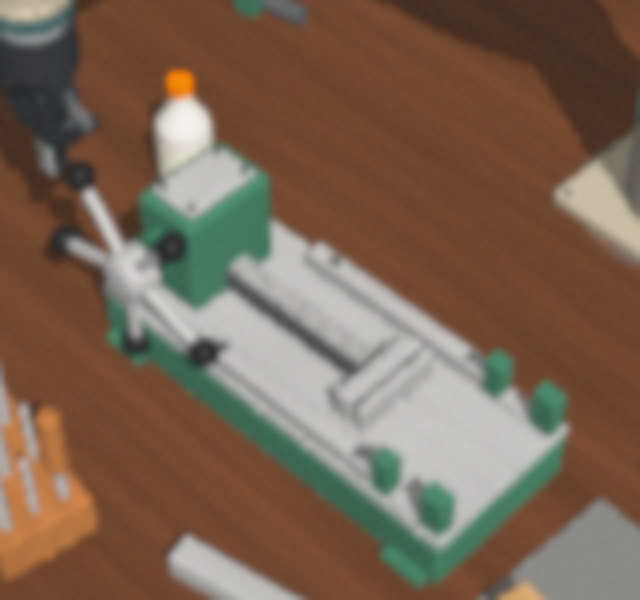

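>>> play_rows:
  motion:
    - [1,-0.008,-0.019,0.003,0,0,0]
    - [1,-0.02,-0.042,0.003,0,0,0]
    - [1,-0.028,-0.066,0.003,0,0,0]
    - [1,-0.034,-0.091,0.003,0,0,0]
    - [1,-0.036,-0.117,0.003,0,0,0]
    - [1,-0.036,-0.142,0.003,0,0,0]
    - [1,-0.032,-0.168,0.003,0,0,0]
    - [1,-0.025,-0.192,0.003,0,0,0]
    - [1,-0.015,-0.216,0.003,0,0,0]
    - [1,-0.003,-0.238,0.003,0,0,0]
    - [1,0.013,-0.259,0.003,0,0,0]
    - [1,0.013,-0.259,0.003,0,0,0]

```text
time: 5.75
ee_pos: [583.1, -198.9, 210.8]
tool_rot: [[0.005, 0.042, -0.999], [-0.004, -0.999, -0.042], [-1.0, 0.004, -0.005]]
ft_force: [2.1, -3.0, -0.7]
opening: 0.2
```

```bash
python3 - <<'E'
from plan import *
o=telemetry.get_obs();print(np.round(o["ee_pos"],1),np.round(arc(40,40,1)[0][1],1),o["ft_force"])
s=snap("wrist","w3.png")
rows([(1,W(100,-340+105*np.sin(np.radians(40))-45,270),A0),(1,W(100,-450,270),A0),(1,W(100,-450,220),A0)])
E
```

```text
[ 583.1 -198.9  210.8] [ 582.5 -197.2  211.4] [ 2.1063138  -2.98975138 -0.72589682]
[1.0, -0.118, 0.027, 0.0, -0.001, -0.004, -0.003] 
[1.0, -0.117, 0.292, 0.0, -0.001, -0.004, -0.003] 
[1.0, -0.017, 0.292, 0.0, -0.001, -0.004, -0.003]
```

View pics/w3.png

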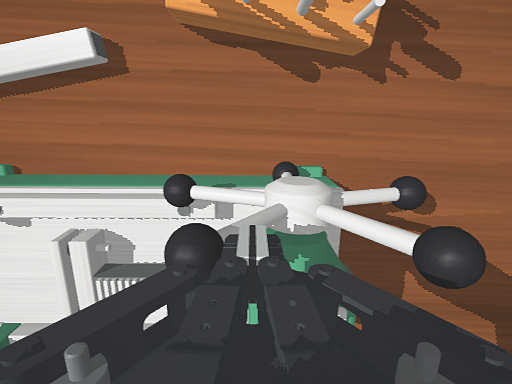

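>>> play_rows:
  motion:
    - [1,-0.06,0.027,0,0,0,0]
    - [1,-0.118,0.027,0,0,0,0]
    - [1,-0.118,0.11,0,0,0,0]
    - [1,-0.118,0.2,0,0,0,0]
    - [1,-0.118,0.285,0,0,0,0]
    - [1,-0.118,0.285,0,0,0,0]
    - [1,-0.06,0.285,0,0,0,0]
    - [1,-0.017,0.285,0,0,0,0]
    - [1,-0.017,0.285,0,0,0,0]
    - [1,-0.017,0.265,0,0,0,0]
    - [1,-0.017,0.265,0,0,0,0]

```text
time: 6.9
ee_pos: [588.2, -327.7, 219.4]
tool_rot: [[0.003, 0.044, -0.999], [0.001, -0.999, -0.044], [-1.0, -0.001, -0.003]]
ft_force: [-0.2, 0.5, -0.1]
opening: 0.2
```

```bash
python3 - <<'E'
from plan import *
o=telemetry.get_obs();print(np.round(o["ee_pos"],1),np.round(arc(-33,-33,1)[0][1],1),np.round(o["ft_force"],1))
rows(arc(-30,41,11))
E
```

```text
[ 588.2 -327.7  219.4] [ 587.7 -321.8  219.1] [-0.2  0.5 -0.1]
[1.0, -0.005, -0.021, 0.0, 0.002, -0.002, 0.001] 
[1.0, -0.017, -0.045, 0.0, 0.002, -0.002, 0.001] 
[1.0, -0.025, -0.069, 0.0, 0.002, -0.002, 0.001] 
[1.0, -0.031, -0.095, 0.0, 0.002, -0.002, 0.001] 
[1.0, -0.033, -0.12, 0.0, 0.002, -0.002, 0.001] 
[1.0, -0.032, -0.146, 0.0, 0.002, -0.002, 0.001] 
[1.0, -0.028, -0.172, 0.0, 0.002, -0.002, 0.001] 
[1.0, -0.021, -0.197, 0.0, 0.002, -0.002, 0.001] 
[1.0, -0.01, -0.221, 0.0, 0.002, -0.002, 0.001] 
[1.0, 0.003, -0.243, 0.0, 0.002, -0.002, 0.001] 
[1.0, 0.019, -0.264, 0.0, 0.002, -0.002, 0.001]
```

>>> play_rows:
  motion:
    - [1,-0.005,-0.021,0,0,0,0]
    - [1,-0.017,-0.045,0,0,0,0]
    - [1,-0.025,-0.069,0,0,0,0]
    - [1,-0.031,-0.095,0,0,0,0]
    - [1,-0.033,-0.12,0,0,0,0]
    - [1,-0.032,-0.146,0,0,0,0]
    - [1,-0.028,-0.172,0,0,0,0]
    - [1,-0.021,-0.197,0,0,0,0]
    - [1,-0.01,-0.221,0,0,0,0]
    - [1,0.003,-0.243,0,0,0,0]
    - [1,0.019,-0.264,0,0,0,0]
    - [1,0.019,-0.264,0,0,0,0]

```text
time: 8.1
ee_pos: [583.4, -199.0, 210.2]
tool_rot: [[0.006, 0.042, -0.999], [-0.004, -0.999, -0.042], [-1.0, 0.004, -0.006]]
ft_force: [2.5, -3.1, -0.1]
opening: 0.4
```

```bash
python3 - <<'E'
from plan import *
o=telemetry.get_obs();print(np.round(o["ee_pos"],1),np.round(arc(41,41,1)[0][1],1),np.round(o["ft_force"],1))
rows([(1,W(100,-340+105*np.sin(np.radians(40))-45,270),A0),(1,W(100,-445,270),A0),(1,W(100,-445,220),A0),(1,W(100,-436,220),A0)])
E
```

```text
[ 583.4 -199.   210.2] [ 582.4 -195.8  210.2] [ 2.5 -3.1 -0.1]
[1.0, -0.12, 0.027, 0.001, 0.0, -0.006, -0.004] 
[1.0, -0.119, 0.282, 0.001, 0.0, -0.006, -0.004] 
[1.0, -0.019, 0.281, 0.002, 0.0, -0.006, -0.004] 
[1.0, -0.019, 0.263, 0.002, 0.0, -0.006, -0.004]
```

>>> play_rows:
  motion:
    - [1,-0.06,0.027,0,0,0,0]
    - [1,-0.118,0.027,0,0,0,0]
    - [1,-0.118,0.11,0,0,0,0]
    - [1,-0.118,0.2,0,0,0,0]
    - [1,-0.118,0.285,0,0,0,0]
    - [1,-0.118,0.285,0,0,0,0]
    - [1,-0.06,0.285,0,0,0,0]
    - [1,-0.017,0.285,0,0,0,0]
    - [1,-0.017,0.285,0,0,0,0]
    - [1,-0.017,0.268,0,0,0,0]
    - [1,-0.017,0.268,0,0,0,0]

```text
time: 9.2
ee_pos: [588.4, -330.0, 218.6]
tool_rot: [[0.003, 0.044, -0.999], [0.0, -0.999, -0.044], [-1.0, -0.0, -0.003]]
ft_force: [0.1, -0.4, -0.3]
opening: -0.2
```

```bash
python3 - <<'E'
from plan import *
o=telemetry.get_obs();print(np.round(o["ee_pos"],1),np.round(arc(-33,-33,1)[0][1],1),np.round(o["ft_force"],1))
s=snap("wrist","w4.png")
rows(arc(-30,41,11))
E
```

```text
[ 588.4 -330.   218.6] [ 587.7 -321.8  219.1] [ 0.1 -0.4 -0.3]
[1.0, -0.007, -0.027, 0.0, 0.001, -0.003, -0.001] 
[1.0, -0.018, -0.051, 0.0, 0.001, -0.003, -0.001] 
[1.0, -0.027, -0.075, 0.0, 0.001, -0.003, -0.001] 
[1.0, -0.032, -0.101, 0.0, 0.001, -0.003, -0.001] 
[1.0, -0.035, -0.127, 0.0, 0.001, -0.003, -0.001] 
[1.0, -0.034, -0.153, 0.0, 0.001, -0.003, -0.001] 
[1.0, -0.03, -0.178, 0.0, 0.001, -0.003, -0.001] 
[1.0, -0.023, -0.203, 0.0, 0.001, -0.003, -0.001] 
[1.0, -0.012, -0.227, 0.0, 0.001, -0.003, -0.001] 
[1.0, 0.001, -0.25, 0.0, 0.001, -0.003, -0.001] 
[1.0, 0.017, -0.27, 0.0, 0.001, -0.003, -0.001]
```

View pics/w4.png

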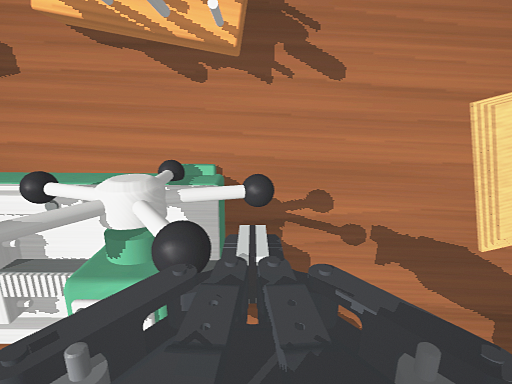

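>>> play_rows:
  motion:
    - [1,-0.007,-0.027,0,0,0,0]
    - [1,-0.018,-0.051,0,0,0,0]
    - [1,-0.027,-0.075,0,0,0,0]
    - [1,-0.032,-0.101,0,0,0,0]
    - [1,-0.035,-0.127,0,0,0,0]
    - [1,-0.034,-0.153,0,0,0,0]
    - [1,-0.03,-0.178,0,0,0,0]
    - [1,-0.023,-0.203,0,0,0,0]
    - [1,-0.012,-0.227,0,0,0,0]
    - [1,0.001,-0.25,0,0,0,0]
    - [1,0.017,-0.271,0,0,0,0]
    - [1,0.017,-0.271,0,0,0,0]

```text
time: 10.45
ee_pos: [583.1, -197.2, 209.9]
tool_rot: [[0.005, 0.042, -0.999], [-0.004, -0.999, -0.042], [-1.0, 0.004, -0.005]]
ft_force: [1.9, -3.7, -1.2]
opening: 0.0
```

>>> play_rows:
  motion:
    - [1,-0.06,0.027,0,0,0,0]
    - [1,-0.118,0.027,0,0,0,0]
    - [1,-0.118,0.11,0,0,0,0]
    - [1,-0.118,0.2,0,0,0,0]
    - [1,-0.118,0.285,0,0,0,0]
    - [1,-0.118,0.285,0,0,0,0]
    - [1,-0.06,0.285,0,0,0,0]
    - [1,-0.017,0.285,0,0,0,0]
    - [1,-0.017,0.285,0,0,0,0]
    - [1,-0.017,0.268,0,0,0,0]
    - [1,-0.017,0.268,0,0,0,0]

```text
time: 11.55
ee_pos: [588.4, -328.4, 218.6]
tool_rot: [[0.003, 0.044, -0.999], [0.0, -0.999, -0.044], [-1.0, -0.0, -0.003]]
ft_force: [0.6, -0.3, -0.1]
opening: 0.1
```

```bash
python3 - <<'E'
from plan import *
o=telemetry.get_obs();print(np.round(o["ee_pos"],1),np.round(arc(-33,-33,1)[0][1],1),np.round(o["ft_force"],1))
s=snap("wrist","w5.png")
rows(arc(-30,41,11))
E
```

```text
[ 588.4 -328.4  218.6] [ 587.7 -321.8  219.1] [ 0.6 -0.3 -0.1]
[1.0, -0.007, -0.024, 0.0, 0.001, -0.003, -0.001] 
[1.0, -0.018, -0.048, 0.0, 0.001, -0.003, -0.001] 
[1.0, -0.027, -0.072, 0.0, 0.001, -0.003, -0.001] 
[1.0, -0.032, -0.098, 0.0, 0.001, -0.003, -0.001] 
[1.0, -0.035, -0.124, 0.0, 0.001, -0.003, -0.001] 
[1.0, -0.034, -0.15, 0.0, 0.001, -0.003, -0.001] 
[1.0, -0.03, -0.175, 0.0, 0.001, -0.003, -0.001] 
[1.0, -0.023, -0.2, 0.0, 0.001, -0.003, -0.001] 
[1.0, -0.012, -0.224, 0.0, 0.001, -0.003, -0.001] 
[1.0, 0.001, -0.247, 0.0, 0.001, -0.003, -0.001] 
[1.0, 0.017, -0.267, 0.0, 0.001, -0.003, -0.001]
```

View pics/w5.png

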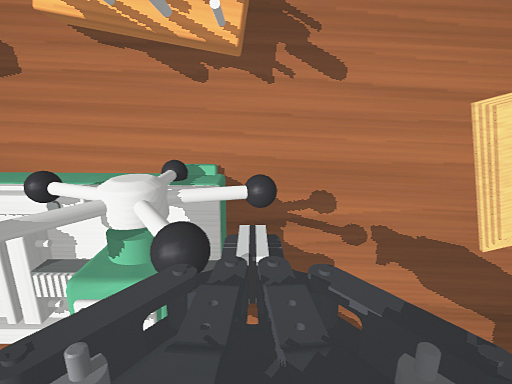

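Works consistently; one more push, then rise and go over to the mat.

>>> play_rows:
  motion:
    - [1,-0.007,-0.024,0,0,0,0]
    - [1,-0.018,-0.048,0,0,0,0]
    - [1,-0.027,-0.072,0,0,0,0]
    - [1,-0.032,-0.098,0,0,0,0]
    - [1,-0.035,-0.124,0,0,0,0]
    - [1,-0.034,-0.15,0,0,0,0]
    - [1,-0.03,-0.175,0,0,0,0]
    - [1,-0.023,-0.2,0,0,0,0]
    - [1,-0.012,-0.224,0,0,0,0]
    - [1,0.001,-0.247,0,0,0,0]
    - [1,0.017,-0.268,0,0,0,0]
    - [1,0.017,-0.268,0,0,0,0]

```text
time: 12.8
ee_pos: [583.1, -197.3, 209.8]
tool_rot: [[0.005, 0.042, -0.999], [-0.003, -0.999, -0.042], [-1.0, 0.004, -0.005]]
ft_force: [3.0, -3.2, 0.3]
opening: -0.4
```

```bash
python3 - <<'E'
from plan import *
T=snap("top","top5.png",(120,90,380,260),3)
for u in [(151.4,210.8),(157.4,182.2),(187.4,189.7)]: print(np.round(unproj(T,u,20),0))
rows([(-1,W(100,-340+105*np.sin(np.radians(40))-55,330),A0),(-1,W(100,-340+105*np.sin(np.radians(40))-55,380),0),(-1,[520,100,400],0),(-1,[500,200,400],0)])
E
```

```text
[[451. 422.  20.]]
[[566. 404.  20.]]
[[538. 283.  20.]]
[-1.0, -0.24, 0.051, 0.0, 0.0, -0.004, -0.003] 
[-1.0, -0.34, 0.051, -0.001, -1.46, -0.001, -0.006] OUT
[-1.0, -0.383, -0.598, 0.099, -1.46, -0.001, -0.006] OUT
[-1.0, -0.383, -0.8, 0.131, -1.46, -0.001, -0.006] OUT
```

View pics/top5.png

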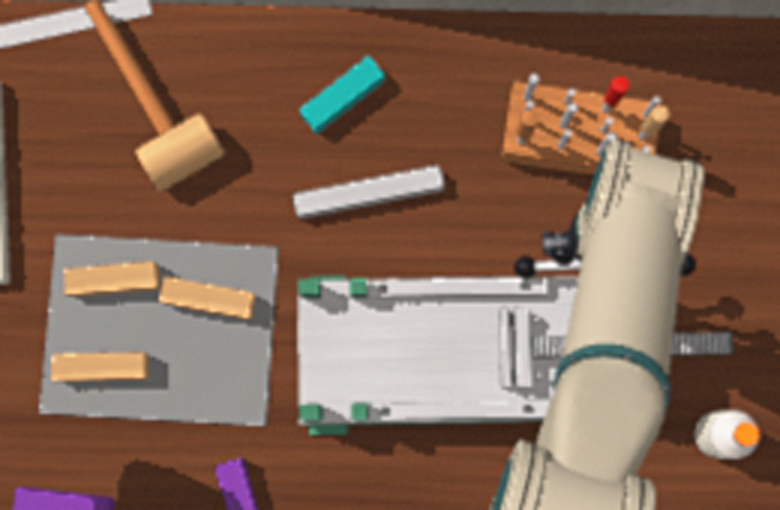

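>>> play_rows:
  motion:
    - [-1,-0.1,0.051,0,0,0,0]
    - [-1,-0.2,0.051,0,-0.1,0,0]
    - [-1,-0.3,0.0,0.02,-0.25,0,0]
    - [-1,-0.36,-0.1,0.03,-0.4,0,0]
    - [-1,-0.36,-0.2,0.04,-0.55,0,0]
    - [-1,-0.36,-0.3,0.06,-0.7,0,0]
    - [-1,-0.36,-0.4,0.08,-0.85,0,0]
    - [-1,-0.36,-0.5,0.1,-0.95,0,0]
    - [-1,-0.36,-0.6,0.11,-0.95,0,0]
    - [-1,-0.36,-0.7,0.12,-0.95,0,0]
    - [-1,-0.36,-0.75,0.13,-0.95,0,0]
    - [-1,-0.36,-0.75,0.13,-0.95,0,0]

```text
time: 14.05
ee_pos: [497.1, 184.0, 389.1]
tool_rot: [[-0.001, 0.867, -0.498], [0.005, -0.498, -0.867], [-1.0, -0.003, -0.004]]
ft_force: [-0.5, -0.8, -0.1]
opening: 85.5
```

```bash
python3 - <<'E'
from plan import *
print(np.round(telemetry.get_obs()["ee_pos"]))
rows([(-1,[500,320,360],0)])
E
```

```text
[497. 184. 389.]
[-1.0, 0.06, -0.13, -0.239, -0.498, -0.005, 0.002]
```

>>> play_rows:
  motion:
    - [-1,0.06,-0.13,-0.239,-0.498,-0.005,0]
    - [-1,0.06,-0.13,-0.239,-0.498,-0.005,0]
    - [-1,0.06,-0.13,-0.239,-0.498,-0.005,0]
    - [-1,0.06,-0.13,-0.239,-0.498,-0.005,0]
    - [-1,0.06,-0.13,-0.239,-0.498,-0.005,0]
    - [-1,0.06,-0.13,-0.239,-0.498,-0.005,0]

```text
time: 14.65
ee_pos: [505.7, 310.2, 358.5]
tool_rot: [[-0.001, 1.0, -0.016], [-0.006, -0.016, -1.0], [-1.0, -0.001, 0.006]]
ft_force: [0.0, -0.7, 0.4]
opening: 85.4
```

```bash
cat > staves.py <<'E'
from plan import *
def find(save=None):
    s=snap("wrist",save)
    o=telemetry.get_obs()
    res=[]
    hsv=cv2.cvtColor(s["img"],cv2.COLOR_RGB2HSV)
    for r in optics.outline_of("wrist","stave1"):
        m=r["pixels"].astype(np.uint8)
        if r["confidence"]<.2: continue
        h=np.median(hsv[m>0],0)
        res.append((r["confidence"],m,h))
    return s,res
def top_rect(s,m,ztop):
    """min area rect of the top face from mask -> world"""
    c=max(cv2.findContours(m,0,1)[0],key=cv2.contourArea)[:,0,:]
    w=unproj(s,c,ztop)[:,:2].astype(np.float32)
    (cx,cy),(a,b),ang=cv2.minAreaRect(w)
    if a<b: a,b=b,a; ang+=90
    return (cx,cy),(a,b),(ang+90)%180-90
if __name__=="__main__":
    import sys
    s,R=find(sys.argv[1])
    for conf,m,h in R: print(round(conf,2),h,int(m.sum()),top_rect(s,m,37))
E
python3 staves.py w6.png
```

```text
0.92 [ 18. 118. 229.] 1967 ((449.2148742675781, 413.7379150390625), (119.15531921386719, 36.493690490722656), -87.5216691493988)
0.8 [140. 158. 185.] 2881 ((274.17413330078125, 450.9486389160156), (122.64896392822266, 49.74630355834961), 84.71260070800781)
0.77 [ 18. 118. 229.] 1572 ((540.3561401367188, 277.37091064453125), (121.62521362304688, 36.605308532714844), 80.93348693847656)
0.73 [ 89. 242. 198.] 1402 ((811.7560424804688, 114.75039672851562), (140.72531127929688, 37.59638214111328), -50.541343688964844)
0.65 [140. 159. 191.] 1546 ((277.1882629394531, 226.0806427001953), (130.76426696777344, 37.33674621582031), 18.42898178100586)
0.64 [ 18. 118. 230.] 2027 ((562.9319458007812, 403.87530517578125), (121.01686096191406, 38.525970458984375), -84.74817037582397)
```

View pics/w6.png

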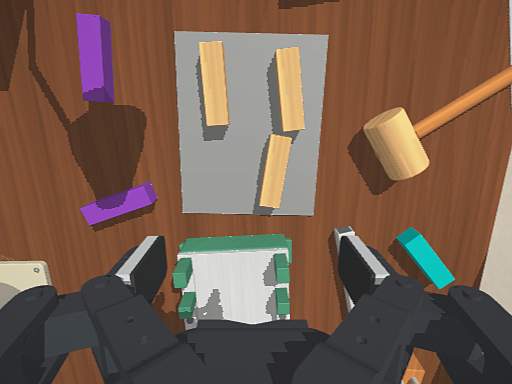

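```bash
python3 - <<'E'
from plan import *
print(np.round(telemetry.get_obs()["ee_pos"],1))
rows([(-1,[449.5,413.5,100],2.5),(-1,[449.5,413.5,11],2.5)])
E
```

```text
[506.  309.9 358.7]
[-1.0, 0.516, -0.116, -0.208, -0.057, 0.005, 0.001] 
[-1.0, 0.694, -0.116, -0.209, -0.057, 0.005, 0.001]
```

>>> play_rows:
  motion:
    - [-1,0.1,-0.04,-0.07,-0.057,0.005,0]
    - [-1,0.2,-0.08,-0.14,-0.057,0.005,0]
    - [-1,0.3,-0.116,-0.208,-0.057,0.005,0]
    - [-1,0.4,-0.116,-0.208,-0.057,0.005,0]
    - [-1,0.5,-0.116,-0.208,-0.057,0.005,0]
    - [-1,0.516,-0.116,-0.208,-0.057,0.005,0]
    - [-1,0.516,-0.116,-0.208,-0.057,0.005,0]

```text
time: 15.45
ee_pos: [445.8, 410.9, 94.6]
tool_rot: [[-0.009, 0.999, 0.046], [-0.008, 0.046, -0.999], [-1.0, -0.009, 0.008]]
ft_force: [-1.0, -1.2, 0.9]
opening: 85.4
```

```bash
python3 - <<'E'
from plan import *
s=snap("wrist","w7.png")
print(np.round(telemetry.get_obs()["ee_pos"],1))
rows([(-1,[449.5,413.5,11],2.5)])
E
```

```text
[447.8 412.6  98. ]
[-1.0, 0.174, 0.004, -0.002, 0.002, 0.004, 0.005]
```

View pics/w7.png

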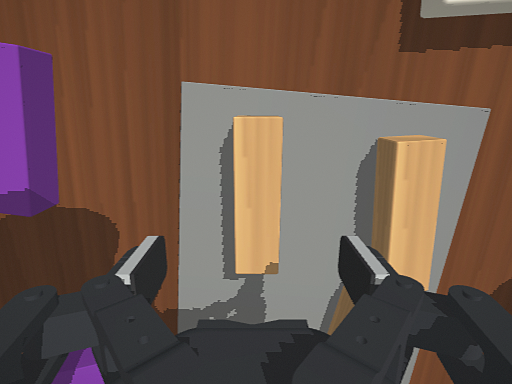

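```bash
python3 staves.py w7b.png | head -3; python3 - <<'E'
from plan import *
s=snap("wrist"); o=telemetry.get_obs(); e=o["ee_pos"]; print(e, proj(s,[e[0],e[1],37]),proj(s,[449.5,413.5,37]))
E
```

```text
0.95 [140. 157. 135.] 1207 ((294.44866943359375, 253.38726806640625), (46.59243392944336, 38.976768493652344), 2.8902626037597656)
0.87 [ 16. 123. 215.] 7158 ((447.5524597167969, 414.21942138671875), (120.1942138671875, 34.522701263427734), -87.5486536026001)
0.84 [139. 152. 113.] 9123 ((288.2477111816406, 450.533203125), (119.92300415039062, 42.25899887084961), 79.21477508544922)
[450.58083081 415.6063319  102.66979953] [[254.70333239 201.83090579]] [[253.14871812 204.41654594]]
```

```bash
python3 - <<'E'
from plan import *
print(np.round(telemetry.get_obs()["ee_pos"],1))
rows([(-1,[448,414,11],2.5)])
E
```

```text
[450.6 415.6 102.7]
[-1.0, 0.183, -0.006, 0.004, 0.002, -0.003, -0.002]
```

>>> play_rows:
  motion:
    - [-1,0.08,-0.003,0,0,0,0]
    - [-1,0.14,-0.003,0,0,0,0]
    - [-1,0.176,-0.003,0,0,0,0]
    - [-1,0.176,-0.003,0,0,0,0]
    - [-1,0.176,-0.003,0,0,0,0]

```text
time: 16.15
ee_pos: [448.5, 415.7, 14.0]
tool_rot: [[0.001, 0.999, 0.046], [0.003, 0.046, -0.999], [-1.0, 0.001, -0.003]]
ft_force: [0.1, -0.2, 0.4]
opening: 85.6
```

>>> play_rows:
  motion:
    - [1,0,0,0,0,0,0]
    - [1,0,0,0,0,0,0]
    - [1,0,0,0,0,0,0]
    - [1,0,0,0,0,0,0]
    - [1,0,0,0,0,0,0]
    - [1,0,0,0,0,0,0]
    - [1,0,0,0,0,0,0]

```text
time: 16.85
ee_pos: [447.6, 415.2, 12.8]
tool_rot: [[-0.0, 0.999, 0.047], [0.001, 0.047, -0.999], [-1.0, -0.0, -0.001]]
ft_force: [-1.4, -0.9, 6.6]
opening: 32.9
```

```bash
python3 - <<'E'
from plan import *
print(W(0,-168,80))
rows([(1,[448,415,200],2.5),(1,[460,300,200],-27),(1,[472,150,200],-56),(1,W(0,-168,200),-57)])
E
```

```text
[476.89370102 -67.05016951  80.        ]
[1.0, -0.374, 0.001, 0.0, 0.003, -0.001, 0.0] 
[1.0, -0.375, 0.014, 0.231, 0.495, -0.001, 0.0] 
[1.0, -0.375, 0.024, 0.532, 0.978, -0.001, 0.001] 
[1.0, -0.376, 0.013, 0.966, 0.995, -0.001, 0.001]
```

>>> play_rows:
  motion:
    - [1,-0.1,0,0,0,0,0]
    - [1,-0.2,0,0,0,0,0]
    - [1,-0.3,0,0.05,0.12,0,0]
    - [1,-0.374,0.005,0.14,0.26,0,0]
    - [1,-0.374,0.012,0.23,0.4,0,0]
    - [1,-0.374,0.018,0.33,0.54,0,0]
    - [1,-0.374,0.024,0.43,0.68,0,0]
    - [1,-0.374,0.024,0.53,0.82,0,0]
    - [1,-0.374,0.02,0.63,0.95,0,0]
    - [1,-0.374,0.018,0.73,0.95,0,0]
    - [1,-0.374,0.015,0.83,0.95,0,0]
    - [1,-0.374,0.013,0.9,0.95,0,0]

```text
time: 18.05
ee_pos: [474.2, -37.6, 198.6]
tool_rot: [[-0.002, 0.582, -0.813], [-0.001, -0.813, -0.582], [-1.0, -0.001, 0.002]]
ft_force: [0.7, -0.5, -0.5]
opening: 32.8
```

```bash
python3 - <<'E'
from plan import *
o=telemetry.get_obs(); print(np.round(o["ee_pos"],1),o["opening"])
rows([(1,W(0,-168,140),A0)])
E
```

```text
[474.2 -37.6 198.6] 32.77016225986203
[1.0, 0.117, 0.051, 0.03, 0.553, 0.002, 0.0]
```

>>> play_rows:
  motion:
    - [1,0.03,0.051,0.03,0.14,0.002,0]
    - [1,0.06,0.051,0.03,0.28,0.002,0]
    - [1,0.09,0.051,0.03,0.42,0.002,0]
    - [1,0.117,0.051,0.03,0.553,0.002,0]
    - [1,0.117,0.051,0.03,0.553,0.002,0]
    - [1,0.117,0.051,0.03,0.553,0.002,0]
    - [1,0.117,0.051,0.03,0.553,0.002,0]

```text
time: 18.75
ee_pos: [477.9, -63.9, 140.7]
tool_rot: [[0.002, 0.046, -0.999], [0.001, -0.999, -0.046], [-1.0, -0.001, -0.002]]
ft_force: [-0.1, 0.5, -1.7]
opening: 32.6
```

```bash
python3 - <<'E'
from plan import *
o=telemetry.get_obs(); print(np.round(o["ee_pos"],1),W(0,-168),Pinv(o["ee_pos"]))
snap("wrist","w8.png");snap("scene","s8.png",(160,100,320,250),4)
rows([(1,W(0,-168,84),A0),(1,W(0,-168,80.5),A0)])
E
```

```text
[477.9 -63.9 140.7] [476.89370102 -67.05016951   0.        ] [   1.16950019 -164.93254231]
[1.0, 0.113, 0.006, 0.003, 0.003, -0.002, 0.001] 
[1.0, 0.12, 0.006, 0.003, 0.003, -0.002, 0.001]
```

View pics/w8.png

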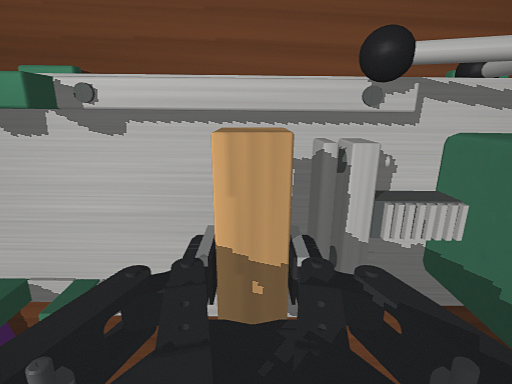

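View pics/s8.png

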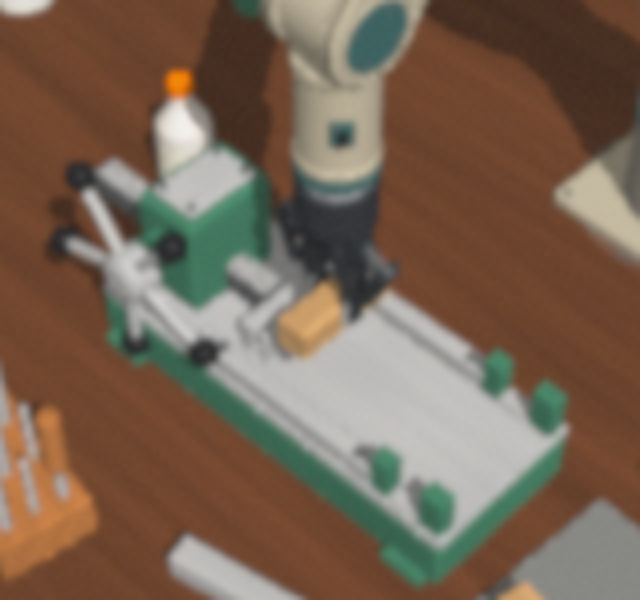

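```bash
python3 - <<'E'
from plan import *
s=snap("wrist")
for u in [(314,142),(335,142),(378,142)]: print(Pinv(unproj(s,u,105.5)[0]))
E
```

```text
[  48.66469015 -203.52100275]
[  48.69837586 -216.39478145]
[  48.76734702 -242.75372054]
```

```bash
python3 - <<'E'
from plan import *
print(Pinv(telemetry.get_obs()["ee_pos"]))
rows([(1,W(0,-163,84),A0),(1,W(0,-163,80),A0)])
E
```

```text
[   1.12130227 -165.10678204]
[1.0, 0.113, -0.004, 0.002, 0.002, -0.002, 0.001] 
[1.0, 0.121, -0.004, 0.002, 0.002, -0.002, 0.001]
```

>>> play_rows:
  motion:
    - [1,0.05,-0.004,0.002,0.002,-0.002,0]
    - [1,0.1,-0.004,0.002,0.002,-0.002,0]
    - [1,0.115,-0.004,0.002,0.002,-0.002,0]
    - [1,0.119,-0.004,0.002,0.002,-0.002,0]
    - [1,0.121,-0.004,0.002,0.002,-0.002,0]
    - [1,0.121,-0.004,0.002,0.002,-0.002,0]

```text
time: 19.5
ee_pos: [477.1, -62.2, 80.3]
tool_rot: [[0.0, 0.042, -0.999], [0.001, -0.999, -0.042], [-1.0, -0.001, -0.0]]
ft_force: [-0.2, -0.6, -1.1]
opening: 32.8
```

>>> play_rows:
  motion:
    - [0,0,0,0,0,0,0]
    - [0,0,0,0,0,0,0]
    - [0,0,0,0,0,0,0]
    - [0,0,0,0,0,0,0]

```text
time: 19.9
ee_pos: [476.6, -62.1, 79.8]
tool_rot: [[-0.001, 0.042, -0.999], [0.001, -0.999, -0.042], [-1.0, -0.001, 0.001]]
ft_force: [0.2, -0.2, -0.8]
opening: 42.8
```

```bash
python3 - <<'E'
from plan import *
rows([(-1,W(0,-163,130),A0),(-1,[480,0,300],-60),(-1,[510,250,330],-32)])
E
```

```text
[-1.0, -0.1, 0.0, 0.0, -0.001, 0.001, 0.001] 
[-1.0, -0.44, -0.124, -0.012, -0.46, 0.001, 0.001] 
[-1.0, -0.5, -0.621, -0.092, -0.927, 0.001, 0.001]
```

>>> play_rows:
  motion:
    - [0,-0.06,0,0,0,0,0]
    - [0,-0.13,0,0,0,0,0]
    - [-1,-0.22,-0.02,0,-0.1,0,0]
    - [-1,-0.3,-0.08,0,-0.24,0,0]
    - [-1,-0.38,-0.14,-0.02,-0.38,0,0]
    - [-1,-0.44,-0.2,-0.03,-0.52,0,0]
    - [-1,-0.48,-0.28,-0.04,-0.66,0,0]
    - [-1,-0.5,-0.37,-0.05,-0.8,0,0]
    - [-1,-0.5,-0.46,-0.07,-0.92,0,0]
    - [-1,-0.5,-0.55,-0.08,-0.92,0,0]
    - [-1,-0.5,-0.61,-0.09,-0.92,0,0]
    - [-1,-0.5,-0.62,-0.09,-0.92,0,0]

```text
time: 21.1
ee_pos: [507.8, 254.3, 329.5]
tool_rot: [[-0.002, 0.848, -0.531], [0.004, -0.531, -0.848], [-1.0, -0.004, -0.002]]
ft_force: [-0.1, -0.6, -0.4]
opening: 85.5
```

```bash
python3 - <<'E'
from plan import *
print(telemetry.get_obs()["ee_pos"])
rows([(-1,[540,370,260],5)])
E
```

```text
[507.82273835 254.32364893 329.50461911]
[-1.0, 0.14, -0.068, -0.23, -0.617, -0.003, 0.003]
```

>>> play_rows:
  motion:
    - [-1,0.03,-0.02,-0.06,-0.14,0,0]
    - [-1,0.07,-0.04,-0.12,-0.28,0,0]
    - [-1,0.11,-0.06,-0.18,-0.42,0,0]
    - [-1,0.14,-0.068,-0.23,-0.55,0,0]
    - [-1,0.14,-0.068,-0.23,-0.617,0,0]
    - [-1,0.14,-0.068,-0.23,-0.617,0,0]
    - [-1,0.14,-0.068,-0.23,-0.617,0,0]
    - [-1,0.14,-0.068,-0.23,-0.617,0,0]

```text
time: 21.9
ee_pos: [542.2, 363.6, 260.4]
tool_rot: [[-0.001, 0.997, 0.078], [0.0, 0.078, -0.997], [-1.0, -0.001, -0.0]]
ft_force: [0.1, -0.0, -0.4]
opening: 85.4
```

```bash
python3 staves.py w9.png; python3 - <<'E'
from plan import *
print(telemetry.get_obs()["ee_pos"])
rows([(-1,[563,404,80],5)])
E
```

```text
0.97 [ 17. 122. 220.] 2193 ((541.30517578125, 280.0093688964844), (128.26475524902344, 36.5069465637207), 81.64474487304688)
0.87 [ 17. 121. 223.] 2641 ((562.5209350585938, 403.3611145019531), (119.42383575439453, 34.63254928588867), -83.77015972137451)
0.71 [139. 158. 171.] 4722 ((278.6979675292969, 451.9117126464844), (118.66402435302734, 54.37014389038086), 85.43622589111328)
0.64 [ 89. 241. 182.] 385 ((838.6990966796875, 80.77578735351562), (54.31355667114258, 26.936176300048828), -50.59031295776367)
[542.04972047 364.00747737 260.53652338]
[-1.0, 0.361, 0.048, -0.076, -0.008, -0.001, 0.0]
```

View pics/w9.png

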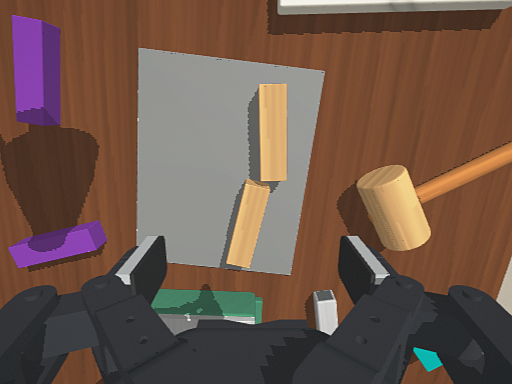

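```bash
python3 - <<'E'
from plan import *
rows([(-1,[562.5,403.6,80],6),(-1,[562.5,403.6,12.5],6)])
E
```

```text
[-1.0, 0.361, 0.047, -0.075, -0.025, -0.001, 0.0] 
[-1.0, 0.496, 0.047, -0.075, -0.025, -0.001, 0.0]
```

>>> play_rows:
  motion:
    - [-1,0.1,0.047,-0.075,-0.025,0,0]
    - [-1,0.2,0.047,-0.075,-0.025,0,0]
    - [-1,0.3,0.047,-0.075,-0.025,0,0]
    - [-1,0.361,0.047,-0.075,-0.025,0,0]
    - [-1,0.361,0.047,-0.075,-0.025,0,0]
    - [-1,0.361,0.047,-0.075,-0.025,0,0]
    - [-1,0.43,0.047,-0.075,-0.025,0,0]
    - [-1,0.48,0.047,-0.075,-0.025,0,0]
    - [-1,0.496,0.047,-0.075,-0.025,0,0]
    - [-1,0.496,0.047,-0.075,-0.025,0,0]
    - [-1,0.496,0.047,-0.075,-0.025,0,0]

```text
time: 23.1
ee_pos: [563.3, 405.5, 14.6]
tool_rot: [[0.002, 0.994, 0.106], [0.004, 0.106, -0.994], [-1.0, 0.002, -0.003]]
ft_force: [0.1, -0.4, 0.1]
opening: 85.5
```

>>> play_rows:
  motion:
    - [1,0,0,0,0,0,0]
    - [1,0,0,0,0,0,0]
    - [1,0,0,0,0,0,0]
    - [1,0,0,0,0,0,0]
    - [1,0,0,0,0,0,0]
    - [1,0,0,0,0,0,0]
    - [1,0,0,0,0,0,0]

```text
time: 23.8
ee_pos: [562.4, 404.6, 12.7]
tool_rot: [[-0.0, 0.994, 0.106], [0.002, 0.106, -0.994], [-1.0, -0.0, -0.002]]
ft_force: [0.1, -0.3, 6.6]
opening: 32.8
```

```bash
python3 - <<'E'
from plan import *
print(telemetry.get_obs()["ee_pos"],W(0,-109))
rows([(1,[562,404,200],6),(1,[500,100,200],-53),(1,W(0,-109,200),-53)])
E
```

```text
[562.40657041 404.63743222  12.68518506] [474.40246078  -8.10278855   0.        ]
[1.0, -0.375, -0.001, 0.001, 0.002, -0.002, 0.0] 
[1.0, -0.376, -0.189, 0.592, 0.985, -0.002, 0.001] 
[1.0, -0.376, -0.263, 0.801, 0.985, -0.002, 0.001]
```

>>> play_rows:
  motion:
    - [1,-0.1,0,0,0,0,0]
    - [1,-0.2,0,0,0,0,0]
    - [1,-0.3,-0.01,0.05,0.12,0,0]
    - [1,-0.375,-0.04,0.14,0.26,0,0]
    - [1,-0.375,-0.07,0.23,0.4,0,0]
    - [1,-0.375,-0.1,0.33,0.54,0,0]
    - [1,-0.375,-0.13,0.43,0.68,0,0]
    - [1,-0.375,-0.16,0.53,0.82,0,0]
    - [1,-0.375,-0.2,0.63,0.95,0,0]
    - [1,-0.375,-0.24,0.72,0.98,0,0]
    - [1,-0.375,-0.26,0.78,0.98,0,0]
    - [1,-0.375,-0.263,0.78,0.98,0,0]

```text
time: 25.0
ee_pos: [469.7, -5.8, 198.5]
tool_rot: [[-0.006, 0.597, -0.802], [-0.004, -0.802, -0.597], [-1.0, -0.0, 0.007]]
ft_force: [0.1, 1.3, -2.2]
opening: 33.0
```

```bash
python3 - <<'E'
from plan import *
print(telemetry.get_obs()["ee_pos"])
rows([(1,W(0,-109,140),A0)])
E
```

```text
[469.72246969  -5.79971619 198.49302923]
[1.0, 0.117, 0.009, -0.006, 0.571, 0.007, -0.002]
```

>>> play_rows:
  motion:
    - [1,0,0.009,-0.006,0.14,0.004,0]
    - [1,0.03,0.009,-0.006,0.28,0.004,0]
    - [1,0.07,0.009,-0.006,0.42,0.004,0]
    - [1,0.117,0.009,-0.006,0.568,0.004,0]
    - [1,0.117,0.009,-0.006,0.568,0.004,0]
    - [1,0.117,0.009,-0.006,0.568,0.004,0]
    - [1,0.117,0.009,-0.006,0.568,0.004,0]

```text
time: 25.7
ee_pos: [478.4, 0.9, 141.4]
tool_rot: [[0.004, 0.059, -0.998], [0.003, -0.998, -0.059], [-1.0, -0.002, -0.004]]
ft_force: [-0.3, -0.0, -0.7]
opening: 32.4
```

```bash
python3 - <<'E'
from plan import *
snap("wrist","w10.png")
print(telemetry.get_obs()["ee_pos"],Pinv(telemetry.get_obs()["ee_pos"]))
rows([(1,W(0,-109,80),A0)])
E
```

```text
[478.54913641   0.72428268 141.52995253] [   4.5156953  -100.35589211]
[1.0, 0.123, 0.017, 0.01, 0.015, -0.004, 0.002]
```

View pics/w10.png

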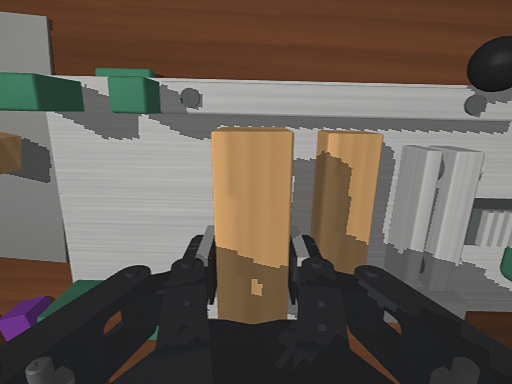

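>>> play_rows:
  motion:
    - [1,0.03,0.017,0.01,0.015,-0.004,0]
    - [1,0.06,0.017,0.01,0.015,-0.004,0]
    - [1,0.1,0.017,0.01,0.015,-0.004,0]
    - [1,0.115,0.017,0.01,0.015,-0.004,0]
    - [1,0.123,0.017,0.01,0.015,-0.004,0]
    - [1,0.123,0.017,0.01,0.015,-0.004,0]

```text
time: 26.35
ee_pos: [474.0, -8.1, 79.9]
tool_rot: [[-0.001, 0.041, -0.999], [0.002, -0.999, -0.041], [-1.0, -0.002, 0.001]]
ft_force: [-0.9, 0.1, -1.4]
opening: 33.1
```

```bash
python3 - <<'E'
from plan import *
print(telemetry.get_obs()["ee_pos"],Pinv(telemetry.get_obs()["ee_pos"]))
E
```

```text
[473.97576761  -8.07811558  79.90376408] [  -0.42527082 -108.95733217]
```

Release, lift, head back toward the mat.

>>> play_rows:
  motion:
    - [0,0,0,0,0,0,0]
    - [0,0,0,0,0,0,0]
    - [0,0,0,0,0,0,0]
    - [0,-0.06,0,0,0,0,0]
    - [0,-0.13,0,0,0,0,0]

```text
time: 26.85
ee_pos: [472.4, -8.2, 143.9]
tool_rot: [[-0.005, 0.041, -0.999], [0.002, -0.999, -0.041], [-1.0, -0.002, 0.005]]
ft_force: [1.6, -0.0, 0.2]
opening: 42.5
```

>>> play_rows:
  motion:
    - [-1,-0.08,-0.02,0,-0.1,0,0]
    - [-1,-0.16,-0.06,0,-0.24,0,0]
    - [-1,-0.22,-0.1,-0.02,-0.38,0,0]
    - [-1,-0.26,-0.16,-0.03,-0.52,0,0]
    - [-1,-0.3,-0.22,-0.05,-0.66,0,0]
    - [-1,-0.3,-0.3,-0.07,-0.8,0,0]
    - [-1,-0.3,-0.38,-0.09,-0.94,0,0]
    - [-1,-0.3,-0.46,-0.1,-0.94,0,0]
    - [-1,-0.3,-0.5,-0.1,-0.94,0,0]
    - [-1,-0.3,-0.5,-0.1,-0.94,0,0]
    - [-1,-0.3,-0.5,-0.1,-0.94,0,0]

```text
time: 27.95
ee_pos: [513.4, 242.7, 294.3]
tool_rot: [[-0.002, 0.855, -0.519], [0.001, -0.519, -0.855], [-1.0, -0.002, 0.001]]
ft_force: [0.5, -0.5, -0.3]
opening: 85.4
```

```bash
python3 - <<'E'
from plan import *
print(telemetry.get_obs()["ee_pos"])
rows([(-1,[540,270,250],-9)])
E
```

```text
[513.3945869  242.65052717 294.2606608 ]
[-1.0, 0.088, 0.017, -0.074, -0.371, 0.0, 0.002]
```

>>> play_rows:
  motion:
    - [-1,0.03,0.017,-0.074,-0.14,0,0]
    - [-1,0.06,0.017,-0.074,-0.28,0,0]
    - [-1,0.088,0.017,-0.074,-0.371,0,0]
    - [-1,0.088,0.017,-0.074,-0.371,0,0]
    - [-1,0.088,0.017,-0.074,-0.371,0,0]
    - [-1,0.088,0.017,-0.074,-0.371,0,0]

```text
time: 28.55
ee_pos: [540.7, 269.9, 251.6]
tool_rot: [[-0.0, 0.987, -0.16], [0.002, -0.16, -0.987], [-1.0, -0.001, -0.002]]
ft_force: [0.4, 0.4, 0.4]
opening: 85.5
```

```bash
python3 staves.py w11.png; python3 - <<'E'
from plan import *
print(telemetry.get_obs()["ee_pos"])
E
```

```text
0.82 [140. 150. 113.] 2735 ((284.531005859375, 442.0072021484375), (106.98078918457031, 45.545265197753906), 83.90746307373047)
0.81 [140. 158. 176.] 2433 ((281.0968322753906, 225.91236877441406), (139.08673095703125, 34.63946533203125), 18.553674697875977)
0.76 [ 17. 122. 220.] 2688 ((503.0657958984375, 286.4454650878906), (119.04578399658203, 36.623329162597656), 80.43370819091797)
0.71 [ 89. 241. 183.] 2569 ((811.0651245117188, 115.54522705078125), (143.9507598876953, 37.47160339355469), -49.59043502807617)
[540.49589093 270.36359286 251.56842545]
```

View pics/w11.png

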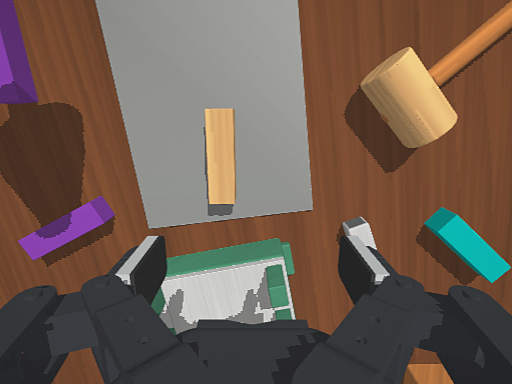

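```bash
python3 - <<'E'
from plan import *
rows([(-1,[503.5,286.3,80],-9.6),(-1,[503.5,286.3,12],-9.6)])
E
```

```text
[-1.0, 0.343, -0.078, -0.019, 0.008, -0.002, 0.001] 
[-1.0, 0.479, -0.078, -0.019, 0.008, -0.002, 0.001]
```

>>> play_rows:
  motion:
    - [-1,0.1,-0.078,-0.019,0.008,0,0]
    - [-1,0.2,-0.078,-0.019,0.008,0,0]
    - [-1,0.3,-0.078,-0.019,0.008,0,0]
    - [-1,0.343,-0.078,-0.019,0.008,0,0]
    - [-1,0.343,-0.078,-0.019,0.008,0,0]
    - [-1,0.343,-0.078,-0.019,0.008,0,0]

```text
time: 29.25
ee_pos: [503.2, 286.9, 80.0]
tool_rot: [[-0.001, 0.986, -0.165], [0.002, -0.165, -0.986], [-1.0, -0.002, -0.002]]
ft_force: [0.8, -0.3, 0.7]
opening: 85.4
```

```bash
python3 staves.py w12.png; python3 - <<'E'
from plan import *
print(telemetry.get_obs()["ee_pos"])
rows([(-1,[503.5,286.3,12],-9.6)])
E
```

```text
0.97 [139. 157. 119.] 998 ((329.2303771972656, 257.34722900390625), (56.82613754272461, 23.903596878051758), 3.669426918029785)
0.62 [ 16. 125. 191.] 8185 ((501.58001708984375, 286.80364990234375), (120.26720428466797, 34.09254837036133), 80.75473022460938)
[504.35200949 287.57966315  81.52259621]
[-1.0, 0.139, -0.001, 0.003, 0.001, -0.005, -0.001]
```

>>> play_rows:
  motion:
    - [-1,0.08,-0.004,0,0,0,0]
    - [-1,0.13,-0.004,0,0,0,0]
    - [-1,0.136,-0.004,0,0,0,0]
    - [-1,0.136,-0.004,0,0,0,0]
    - [-1,0.136,-0.004,0,0,0,0]
    - [1,0.136,-0.004,0,0,0,0]
    - [1,0.136,-0.004,0,0,0,0]
    - [1,0.136,-0.004,0,0,0,0]
    - [1,0.136,-0.004,0,0,0,0]
    - [1,0.136,-0.004,0,0,0,0]
    - [1,0.136,-0.004,0,0,0,0]
    - [1,0.136,-0.004,0,0,0,0]

```text
time: 30.55
ee_pos: [501.0, 287.1, 11.8]
tool_rot: [[-0.001, 0.986, -0.165], [0.002, -0.165, -0.986], [-1.0, -0.001, -0.002]]
ft_force: [-0.2, -1.0, 6.7]
opening: 33.1
```

```bash
python3 - <<'E'
from plan import *
print(telemetry.get_obs()["ee_pos"],W(0,-55))
rows([(1,[503,286.8,200],-9.6),(1,W(0,-55,200),-68)])
E
```

```text
[501.04437289 287.10942466  11.83463781] [472.1223426   45.84905165   0.        ]
[1.0, -0.376, 0.004, -0.001, 0.002, -0.002, 0.001] 
[1.0, -0.377, 0.022, 0.485, 0.975, -0.001, 0.002]
```

>>> play_rows:
  motion:
    - [1,-0.1,0,0,0,0,0]
    - [1,-0.2,0,0,0,0,0]
    - [1,-0.3,0,0.02,0.12,0,0]
    - [1,-0.376,0.005,0.08,0.26,0,0]
    - [1,-0.376,0.01,0.14,0.4,0,0]
    - [1,-0.376,0.015,0.21,0.54,0,0]
    - [1,-0.376,0.02,0.28,0.68,0,0]
    - [1,-0.376,0.022,0.36,0.82,0,0]
    - [1,-0.376,0.022,0.42,0.95,0,0]
    - [1,-0.376,0.022,0.48,0.97,0,0]
    - [1,-0.376,0.022,0.485,0.97,0,0]
    - [1,-0.376,0.022,0.485,0.97,0,0]

```text
time: 31.75
ee_pos: [471.5, 45.0, 198.6]
tool_rot: [[-0.002, 0.378, -0.926], [0.002, -0.926, -0.378], [-1.0, -0.003, 0.001]]
ft_force: [0.2, 0.4, -1.4]
opening: 32.7
```

```bash
python3 - <<'E'
from plan import *
print(telemetry.get_obs()["ee_pos"])
rows([(1,W(0,-55,140),A0)])
E
```

```text
[471.53727267  44.96117337 198.6159672 ]
[1.0, 0.117, -0.001, -0.002, 0.33, 0.002, 0.002]
```

>>> play_rows:
  motion:
    - [1,0,-0.001,0,0.12,0.001,0]
    - [1,0.05,-0.001,0,0.24,0.001,0]
    - [1,0.1,-0.001,0,0.33,0.001,0]
    - [1,0.117,-0.001,0,0.33,0.001,0]
    - [1,0.117,-0.001,0,0.33,0.001,0]
    - [1,0.117,-0.001,0,0.33,0.001,0]

```text
time: 32.35
ee_pos: [472.0, 46.9, 140.7]
tool_rot: [[-0.0, 0.047, -0.999], [0.003, -0.999, -0.047], [-1.0, -0.003, 0.0]]
ft_force: [-0.2, -0.1, -0.6]
opening: 33.0
```

```bash
python3 - <<'E'
from plan import *
snap("wrist","w13.png")
print(telemetry.get_obs()["ee_pos"],Pinv(telemetry.get_obs()["ee_pos"]))
rows([(1,W(0,-55,79.3),A0)])
E
```

```text
[472.24414655  46.71886859 140.94969372] [  0.15842283 -54.1361019 ]
[1.0, 0.123, 0.002, 0.0, 0.003, -0.001, 0.003]
```

View pics/w13.png

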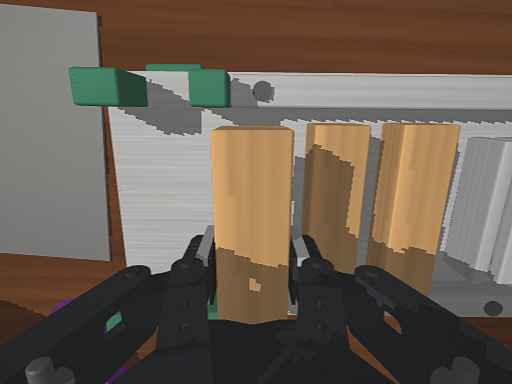

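```bash
python3 - <<'E'
from plan import *
s=snap("wrist")
for u in [(306,126),(370,126),(382,126),(459,126),(303,220),(472,140)]: print(u,Pinv(unproj(s,u,104)[0]))
E
```

```text
(306, 126) [ 57.12708139 -87.42054009]
(370, 126) [  57.25043725 -126.41022001]
(382, 126) [  57.27355333 -133.71663008]
(459, 126) [  57.42178284 -180.56824261]
(303, 220) [ -4.04642187 -88.64460661]
(472, 140) [  49.01522509 -190.20365842]
```

>>> play_rows:
  motion:
    - [1,0.03,0.002,0,0.003,0,0]
    - [1,0.06,0.002,0,0.003,0,0]
    - [1,0.1,0.002,0,0.003,0,0]
    - [1,0.115,0.002,0,0.003,0,0]
    - [1,0.122,0.002,0,0.003,0,0]
    - [1,0.122,0.002,0,0.003,0,0]

```text
time: 33.05
ee_pos: [471.8, 45.3, 79.5]
tool_rot: [[-0.0, 0.041, -0.999], [0.002, -0.999, -0.041], [-1.0, -0.002, 0.0]]
ft_force: [0.0, 0.4, 0.0]
opening: 33.1
```

>>> play_rows:
  motion:
    - [0,0,0,0,0,0,0]
    - [0,0,0,0,0,0,0]
    - [0,0,0,0,0,0,0]
    - [0,-0.06,0,0,0,0,0]
    - [0,-0.13,0,0,0,0,0]
    - [0,-0.22,0,0,0,0,0]
    - [0,-0.3,0,0,0,0,0]
    - [0,-0.4,0,0,0,0,0]
    - [0,-0.5,0,0,0,0,0]
    - [0,-0.5,0,0,0,0,0]

```text
time: 34.05
ee_pos: [475.4, 45.2, 336.1]
tool_rot: [[0.013, 0.04, -0.999], [0.004, -0.999, -0.04], [-1.0, -0.004, -0.013]]
ft_force: [0.3, -0.6, 0.1]
opening: 42.6
```

```bash
python3 - <<'E'
from plan import *
o=telemetry.get_obs();print(o["ee_pos"],Pinv(o["ee_pos"]))
s=snap("wrist","w14.png"); T=snap("top","top14.png",(120,90,380,260),3)
for r in optics.landmark_of("top","bar")[:3]+optics.landmark_of("wrist","bar")[:3]: print(r["confidence"],px(r["at"]))
for r in optics.outline_of("top","bar")[:2]:
    m=r["pixels"].astype(np.uint8)
    c=max(cv2.findContours(m,0,1)[0],key=cv2.contourArea)[:,0,:]
    print(r["confidence"],cv2.minAreaRect(unproj(T,c,30)[:,:2].astype(np.float32)))
E
```

```text
[475.42021098  45.1777289  336.05502373] [  3.26658098 -55.80997458]
0.8 [242.1248 155.904 ]
0.54 [287.7952 202.9056]
0.65 [244.7872   3.9168]
0.71 ((686.585205078125, 69.32182312011719), (35.13738250732422, 200.2359161376953), 12.801778793334961)
```

View pics/w14.png

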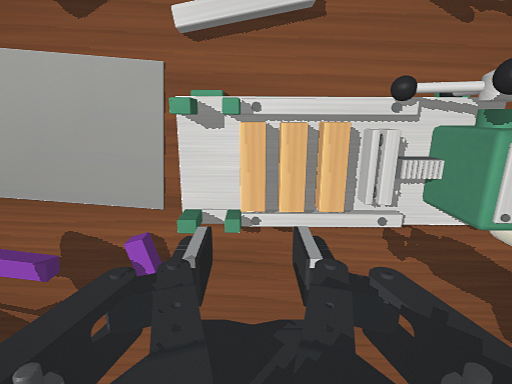

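View pics/top14.png

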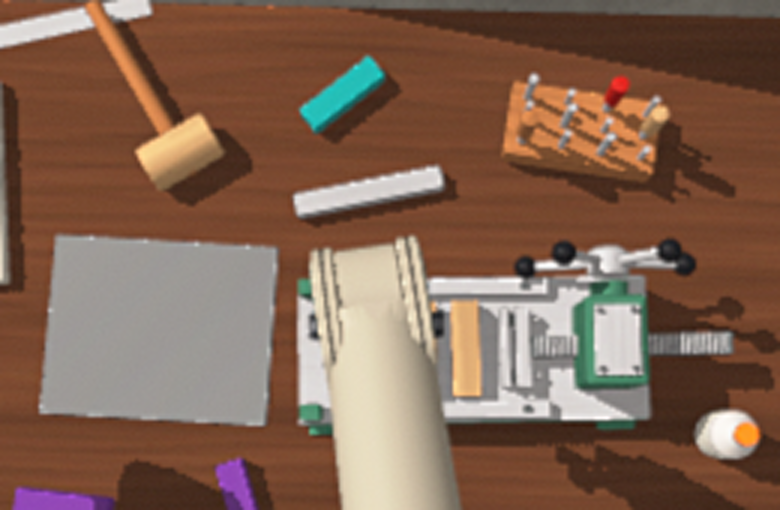

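```bash
python3 - <<'E'
from plan import *
rows([(-1,[640,55,320],-32),(-1,[680,60,260],12.8)])
E
```

```text
[-1.0, 0.015, -0.007, -0.339, -0.928, 0.002, 0.003] 
[-1.0, 0.134, -0.014, -0.42, -1.674, 0.001, 0.004] OUT
```

>>> play_rows:
  motion:
    - [-1,0,-0.007,-0.05,-0.14,0,0]
    - [-1,0,-0.007,-0.1,-0.28,0,0]
    - [-1,0,-0.007,-0.15,-0.42,0,0]
    - [-1,0,-0.007,-0.2,-0.56,0,0]
    - [-1,0,-0.007,-0.25,-0.7,0,0]
    - [-1,0,-0.007,-0.3,-0.84,0,0]
    - [-1,0,-0.007,-0.339,-0.928,0,0]
    - [-1,0,-0.007,-0.339,-0.928,0,0]
    - [-1,0,-0.007,-0.339,-0.928,0,0]

```text
time: 35.2
ee_pos: [639.8, 55.0, 327.1]
tool_rot: [[-0.005, 0.847, -0.531], [0.002, -0.531, -0.847], [-1.0, -0.005, 0.001]]
ft_force: [-0.5, 0.4, 0.1]
opening: 85.3
```

```bash
python3 - <<'E'
from plan import *
print(telemetry.get_obs()["ee_pos"])
rows([(-1,[680,60,260],12.8)])
E
```

```text
[639.79965142  54.95986008 327.07026499]
[-1.0, 0.134, 0.063, -0.051, -0.748, -0.001, 0.005]
```

>>> play_rows:
  motion:
    - [-1,0.04,0.063,-0.051,-0.14,0,0]
    - [-1,0.08,0.063,-0.051,-0.28,0,0]
    - [-1,0.134,0.063,-0.051,-0.42,0,0]
    - [-1,0.134,0.063,-0.051,-0.56,0,0]
    - [-1,0.134,0.063,-0.051,-0.7,0,0]
    - [-1,0.134,0.063,-0.051,-0.748,0,0]
    - [-1,0.134,0.063,-0.051,-0.748,0,0]
    - [-1,0.134,0.063,-0.051,-0.748,0,0]

```text
time: 36.0
ee_pos: [680.2, 60.1, 262.0]
tool_rot: [[-0.002, 0.975, 0.221], [0.002, 0.221, -0.975], [-1.0, -0.001, -0.002]]
ft_force: [0.7, 0.2, 0.0]
opening: 85.5
```

```bash
cat > bar.py <<'E'
from staves import *
import sys
s=snap("wrist",sys.argv[1])
for r in optics.outline_of("wrist","bar")[:3]:
    m=r["pixels"].astype(np.uint8); print(round(r["confidence"],2),m.sum(),[np.round(v,1).tolist() for v in top_rect(s,m,float(sys.argv[2]))],px(r["bbox"][:2]))
o=telemetry.get_obs(); print(o["ee_pos"])
E
python3 bar.py w15.png 30
```

```text
0.57 3415 [[689.8, 67.7], [198.4, 28.9], -77.3] [264.3968 155.4432]
0.31 2275 [[436.5, -163.9], [147.6, 62.0], 14.1] [ 59.8016 274.6368]
[680.61193917  60.19303921 262.12085392]
```

View pics/w15.png

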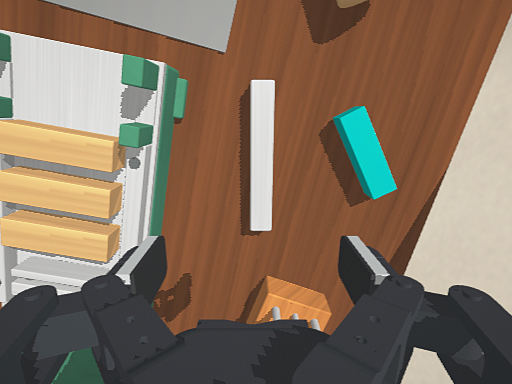

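```bash
python3 - <<'E'
from plan import *
rows([(-1,[689.6,67.7,80],12.7),(-1,[689.6,67.7,7],12.7)])
E
```

```text
[-1.0, 0.364, 0.021, -0.01, 0.002, -0.002, 0.001] 
[-1.0, 0.51, 0.021, -0.01, 0.002, -0.002, 0.001]
```

>>> play_rows:
  motion:
    - [-0.4,0.1,0.021,-0.01,0,0,0]
    - [-0.4,0.2,0.021,-0.01,0,0,0]
    - [-0.4,0.3,0.021,-0.01,0,0,0]
    - [-0.4,0.364,0.021,-0.01,0,0,0]
    - [-0.4,0.364,0.021,-0.01,0,0,0]
    - [-0.4,0.364,0.021,-0.01,0,0,0]

```text
time: 36.7
ee_pos: [690.3, 68.1, 80.6]
tool_rot: [[-0.001, 0.975, 0.223], [0.003, 0.223, -0.975], [-1.0, -0.0, -0.003]]
ft_force: [0.7, -0.6, 0.2]
opening: 60.1
```

```bash
python3 bar.py w16.png 30; python3 - <<'E'
from plan import *
rows([(-0.4,[689.6,67.7,7],12.7)])
E
```

```text
0.77 11414 [[688.7, 68.6], [195.7, 31.1], -77.4] [254.9248 193.6128]
[692.02873255  68.37175391  82.9284936 ]
[-0.4, 0.152, -0.006, 0.001, 0.003, -0.002, -0.004]
```

View pics/w16.png

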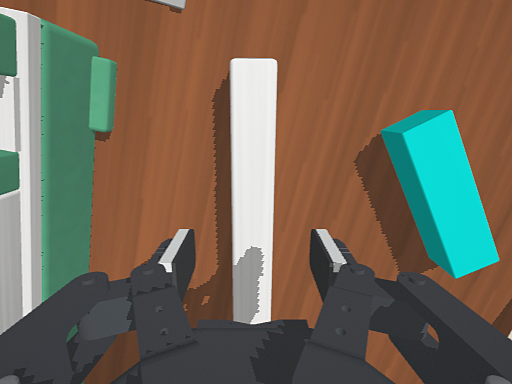

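>>> play_rows:
  motion:
    - [-0.4,0.08,-0.001,0,0,0,0]
    - [-0.4,0.13,-0.001,0,0,0,0]
    - [-0.4,0.147,-0.001,0,0,0,0]
    - [-0.4,0.147,-0.001,0,0,0,0]
    - [-0.4,0.147,-0.001,0,0,0,0]
    - [1,0.147,-0.001,0,0,0,0]
    - [1,0.147,-0.001,0,0,0,0]
    - [1,0.147,-0.001,0,0,0,0]
    - [1,0.147,-0.001,0,0,0,0]
    - [1,0.147,-0.001,0,0,0,0]
    - [1,0.147,-0.001,0,0,0,0]

```text
time: 37.9
ee_pos: [690.8, 68.0, 8.3]
tool_rot: [[0.002, 0.975, 0.223], [0.003, 0.223, -0.975], [-1.0, 0.002, -0.002]]
ft_force: [-0.2, 0.2, 6.1]
opening: 28.8
```

```bash
python3 - <<'E'
from plan import *
print(telemetry.get_obs()["ee_pos"])
rows([(1,[689,68,230],12.7),(1,[600,100,230],-25),(1,W(0,6,230),-45)])
E
```

```text
[690.76897555  68.02866746   8.31266559]
[1.0, -0.443, -0.002, -0.002, 0.003, -0.002, -0.002] 
[1.0, -0.444, -0.162, -0.104, 0.631, -0.003, -0.002] 
[1.0, -0.444, -0.413, -0.175, 0.965, -0.003, -0.001]
```

>>> play_rows:
  motion:
    - [1,-0.1,0,0,0,0,0]
    - [1,-0.2,0,0,0,0,0]
    - [1,-0.3,0,0,0,0,0]
    - [1,-0.4,0,0,0.1,0,0]
    - [1,-0.444,-0.05,-0.03,0.24,0,0]
    - [1,-0.444,-0.1,-0.06,0.38,0,0]
    - [1,-0.444,-0.162,-0.1,0.52,0,0]
    - [1,-0.444,-0.24,-0.13,0.66,0,0]
    - [1,-0.444,-0.32,-0.15,0.8,0,0]
    - [1,-0.444,-0.413,-0.175,0.94,0,0]
    - [1,-0.444,-0.413,-0.175,0.965,0,0]
    - [1,-0.444,-0.413,-0.175,0.965,0,0]

```text
time: 39.1
ee_pos: [467.3, 106.6, 228.8]
tool_rot: [[-0.002, 0.708, -0.706], [0.002, -0.706, -0.708], [-1.0, -0.002, 0.0]]
ft_force: [1.4, 0.0, -4.4]
opening: 29.0
```

```bash
python3 - <<'E'
from plan import *
print(telemetry.get_obs()["ee_pos"],W(0,0))
rows([(1,W(0,0,190),A0)])
E
```

```text
[467.26198961 106.56821117 228.83844764] [469.8 100.8   0. ]
[1.0, 0.078, 0.012, 0.005, 0.711, 0.001, 0.002]
```

>>> play_rows:
  motion:
    - [1,0.02,0.012,0.005,0.14,0,0]
    - [1,0.04,0.012,0.005,0.28,0,0]
    - [1,0.06,0.012,0.005,0.42,0,0]
    - [1,0.078,0.012,0.005,0.56,0,0]
    - [1,0.078,0.012,0.005,0.711,0,0]
    - [1,0.078,0.012,0.005,0.711,0,0]
    - [1,0.078,0.012,0.005,0.711,0,0]
    - [1,0.078,0.012,0.005,0.711,0,0]

```text
time: 39.9
ee_pos: [471.9, 100.8, 189.9]
tool_rot: [[-0.0, 0.043, -0.999], [0.003, -0.999, -0.044], [-1.0, -0.003, 0.0]]
ft_force: [-0.5, -0.3, -4.7]
opening: 28.9
```

```bash
python3 - <<'E'
from plan import *
o=telemetry.get_obs(); print(o["ee_pos"],Pinv(o["ee_pos"]),o["tool_rot"])
s=snap("wrist","w17.png")
def P(u,z): return np.round(Pinv(unproj(s,u,z)[0]),1)
im=cv2.resize(s["img"][:,:,::-1],None,fx=1.5,fy=1.5)
def box(x0,x1,y0,y1,z,col=(0,0,255)):
    q=np.array([W(x0,y0,z),W(x1,y0,z),W(x1,y1,z),W(x0,y1,z)]); u=((proj(s,q)+.5)*1.5).astype(int); cv2.polylines(im,[u],True,col,1)
for e in(1,-1):
    box(e*68,e*88,18.5,45,118); box(e*68,e*88,-40,-18.5,115)
e=Pinv(o["ee_pos"]); 
box(-100+e[0],100+e[0],-15+e[1],15+e[1],o["ee_pos"][2]-8.3+30,(255,0,0))
cv2.imwrite("pics/w17o.png",im)
rows([(1,W(0,0,125),A0)])
E
```

```text
[471.92226767 100.78879854 189.89967963] [ 2.11990195 -0.10080298] [[-2.11601938e-04  4.34999895e-02 -9.99053405e-01]
 [ 2.59091257e-03 -9.99050050e-01 -4.35003922e-02]
 [-9.99996621e-01 -2.59766479e-03  9.86962576e-05]]
[1.0, 0.13, 0.0, 0.004, 0.0, 0.0, 0.002]
```

View pics/w17o.png

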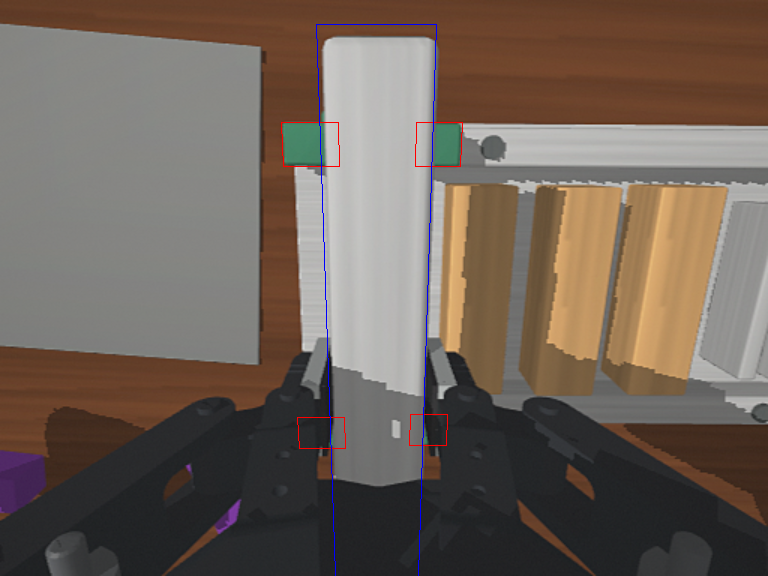

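>>> play_rows:
  motion:
    - [1,0.05,0,0.001,0,0,0]
    - [1,0.09,0,0.001,0,0,0]
    - [1,0.12,0,0.001,0,0,0]
    - [1,0.12,0,0.001,0,0,0]
    - [1,0.12,0,0.001,0,0,0]

```text
time: 40.45
ee_pos: [471.1, 100.7, 130.1]
tool_rot: [[-0.001, 0.041, -0.999], [0.002, -0.999, -0.041], [-1.0, -0.003, 0.001]]
ft_force: [0.5, -0.9, -5.4]
opening: 28.6
```

```bash
python3 - <<'E'
from plan import *
o=telemetry.get_obs(); print(o["ee_pos"],Pinv(o["ee_pos"]),np.degrees(np.arctan2(o["tool_rot"][1][1],o["tool_rot"][0][1])))
s=snap("wrist","w18.png",(150,0,406,340),2)
rows([(1,W(0.5,0,82.5),A0)])
E
```

```text
[471.0940109  100.72745906 130.07984096] [ 1.28979384 -0.12711509] -87.63899428870695
[1.0, 0.096, 0.0, 0.002, -0.001, -0.001, 0.003]
```

View pics/w18.png

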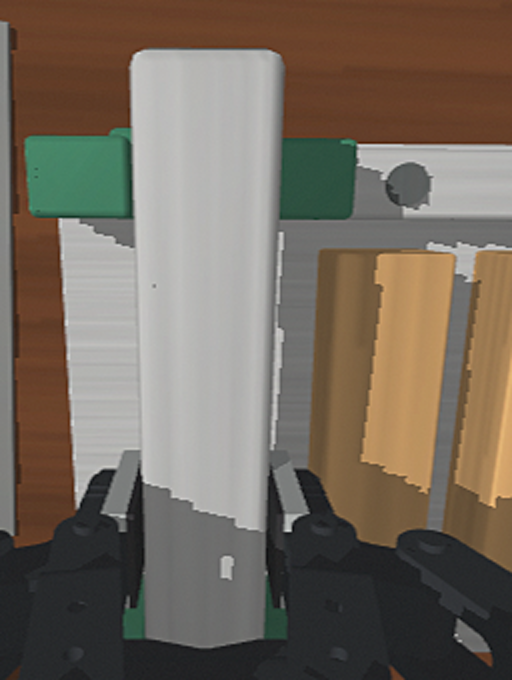

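Aligned between the horns; lower the bar.

>>> play_rows:
  motion:
    - [1,0.02,0,0,0,0,0]
    - [1,0.04,0,0,0,0,0]
    - [1,0.06,0,0,0,0,0]
    - [1,0.08,0,0,0,0,0]
    - [1,0.09,0,0,0,0,0]
    - [1,0.095,0,0,0,0,0]
    - [1,0.095,0,0,0,0,0]

```text
time: 41.2
ee_pos: [470.2, 100.8, 82.4]
tool_rot: [[-0.002, 0.041, -0.999], [0.002, -0.999, -0.041], [-1.0, -0.002, 0.002]]
ft_force: [-1.4, 0.6, -3.1]
opening: 28.5
```

>>> play_rows:
  motion:
    - [0.1,0,0,0,0,0,0]
    - [0.1,0,0,0,0,0,0]
    - [0.1,0,0,0,0,0,0]
    - [0.1,-0.05,0,0,0,0,0]
    - [0.1,-0.12,0,0,0,0,0]
    - [0.1,-0.22,0,0,0,0,0]
    - [0.1,-0.32,0,0,0,0,0]
    - [0.1,-0.42,0.02,0,0,0,0]
    - [0.1,-0.52,0.06,0,0,0,0]
    - [0.1,-0.56,0.1,0.04,0,0,0]
    - [0.1,-0.56,0.14,0.08,0,0,0]
    - [0.1,-0.56,0.14,0.08,0,0,0]

```text
time: 42.4
ee_pos: [432.0, 25.6, 363.4]
tool_rot: [[0.0, 0.036, -0.999], [0.001, -0.999, -0.036], [-1.0, -0.001, -0.0]]
ft_force: [0.3, 0.4, -0.0]
opening: 38.3
```

```bash
python3 - <<'E'
from plan import *
o=telemetry.get_obs(); print(o["ee_pos"],Pinv(o["ee_pos"]))
s=snap("wrist","w19.png",(140,60,512,260),2); snap("scene","s19.png",(160,100,320,250),4)
for n in ("stave1","bar"):
  for r in optics.outline_of("wrist",n):
    m=r["pixels"].astype(np.uint8)
    if r["confidence"]<.3: continue
    c=max(cv2.findContours(m,0,1)[0],key=cv2.contourArea)[:,0,:]
    w=np.array([Pinv(x) for x in unproj(s,c,104)]).astype(np.float32)
    print(n,round(r["confidence"],2),np.round(cv2.minAreaRect(w)[0],1),np.round(cv2.minAreaRect(w)[1],1),round(cv2.minAreaRect(w)[2],1))
E
```

```text
[431.98810853  25.60086939 363.37131335] [-40.95340799 -73.53547957]
stave1 0.88 [  -1.7 -110.2] [118.2  36.4] 0.2
stave1 0.85 [ -1.5 -57.1] [120.9  34.1] 0.1
stave1 0.66 [-153.6  267.1] [86.5 44.1] 85.0
stave1 0.57 [  -2.2 -161.9] [ 39.2 120.7] 89.9
stave1 0.57 [-158.    92.5] [105.3  42.5] 15.5
bar 0.56 [-1.3 -3. ] [ 34.5 198. ] 89.5
```

View pics/w19.png

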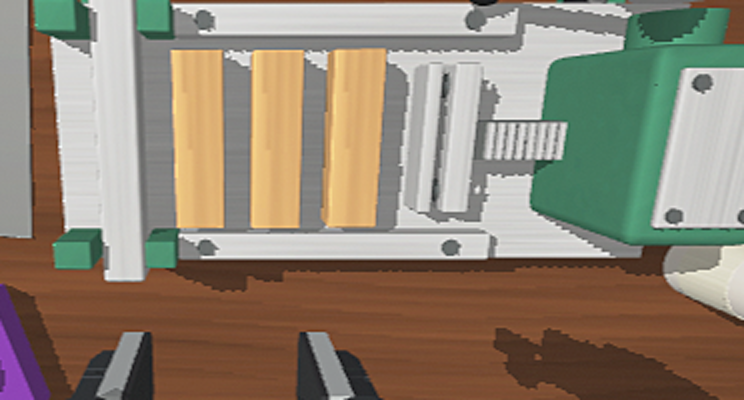

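View pics/s19.png

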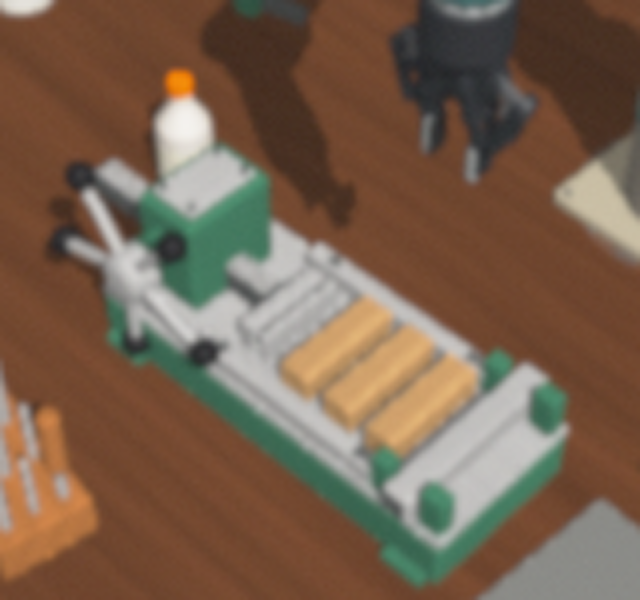

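```bash
cat > qfit.py <<'E'
from plan import *
def qfit(cams=("scene",)):
    sc=None; qs=np.arange(0,72,.5)
    for n in cams:
        s=snap(n); g=255-s["img"].max(2).astype(np.float32); g=cv2.GaussianBlur(np.where(g>190,1,0).astype(np.float32),(0,0),1.0)
        v=[]
        for q in qs:
            a=np.radians(q+72*np.arange(5))
            X=np.array([W(100,-340+105*np.sin(t),140+105*np.cos(t)) for t in a]); u=proj(s,X).astype(np.float32)
            v.append(cv2.remap(g,u[:,0].reshape(1,-1),u[:,1].reshape(1,-1),1).sum())
        v=np.array(v); k=v>.9*v.max(); i=np.argmax(v)
        d=((qs-qs[i]+36)%72)-36
        est=qs[i]+np.average(d[k],weights=v[k]-.9*v.max()+1e-6)
        print(n,"q mod 72 =",round(est,1),"score",round(v.max(),2))
if __name__=="__main__":
    import sys
    qfit(sys.argv[1:] or ("scene",))
E
python3 qfit.py scene top; python3 - <<'E'
from plan import *
rows([(1,W(60,-200,360),A0),(1,W(100,-225,300),A0),(1,W(100,-232,214),A0)])
E
```

```text
scene q mod 72 = 38.8 score 3.94
top q mod 72 = 38.3 score 3.82
[1.0, 0.003, 0.26, -0.197, 0.0, 0.001, 0.002] 
[1.0, 0.122, 0.311, -0.277, 0.0, 0.001, 0.002] 
[1.0, 0.294, 0.325, -0.278, 0.0, 0.001, 0.002]
```

>>> play_rows:
  motion:
    - [1,0.003,0.1,-0.07,0,0,0]
    - [1,0.003,0.18,-0.14,0,0,0]
    - [1,0.003,0.26,-0.197,0,0,0]
    - [1,0.06,0.29,-0.26,0,0,0]
    - [1,0.122,0.311,-0.278,0,0,0]
    - [1,0.18,0.325,-0.278,0,0,0]
    - [1,0.25,0.325,-0.278,0,0,0]
    - [1,0.29,0.325,-0.278,0,0,0]
    - [1,0.29,0.325,-0.278,0,0,0]
    - [1,0.29,0.325,-0.278,0,0,0]

```text
time: 43.7
ee_pos: [579.7, -127.3, 216.5]
tool_rot: [[-0.001, 0.041, -0.999], [0.002, -0.999, -0.041], [-1.0, -0.002, 0.001]]
ft_force: [0.1, -0.9, 0.5]
opening: -0.1
```

```bash
python3 - <<'E'
from plan import *
o=telemetry.get_obs(); print(o["ee_pos"],Pinv(o["ee_pos"]),o["ft_force"])
snap("wrist","w20.png")
rows(arc(38,-36,11,off=30))
E
```

```text
[ 579.6868664  -127.32450641  216.492082  ] [ 100.15644112 -232.56096219] [ 0.13280513 -0.88424224  0.54138468]
[1.0, 0.007, 0.025, 0.001, -0.001, -0.001, 0.002] 
[1.0, -0.008, 0.047, 0.001, -0.001, -0.001, 0.002] 
[1.0, -0.02, 0.072, 0.001, -0.001, -0.001, 0.002] 
[1.0, -0.029, 0.097, 0.001, -0.001, -0.001, 0.002] 
[1.0, -0.035, 0.124, 0.001, -0.001, -0.001, 0.002] 
[1.0, -0.037, 0.151, 0.001, -0.001, -0.001, 0.002] 
[1.0, -0.036, 0.178, 0.001, -0.001, -0.001, 0.002] 
[1.0, -0.031, 0.204, 0.001, -0.001, -0.001, 0.002] 
[1.0, -0.023, 0.23, 0.001, -0.001, -0.001, 0.002] 
[1.0, -0.012, 0.255, 0.001, -0.001, -0.001, 0.002] 
[1.0, 0.003, 0.278, 0.001, -0.001, -0.001, 0.002]
```

View pics/w20.png

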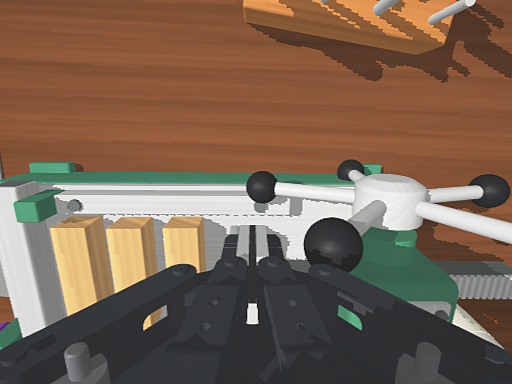

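>>> play_rows:
  motion:
    - [1,0.007,0.025,0,0,0,0]
    - [1,-0.008,0.047,0,0,0,0]
    - [1,-0.02,0.072,0,0,0,0]
    - [1,-0.029,0.097,0,0,0,0]
    - [1,-0.035,0.124,0,0,0,0]
    - [1,-0.037,0.151,0,0,0,0]
    - [1,-0.036,0.178,0,0,0,0]
    - [1,-0.031,0.204,0,0,0,0]
    - [1,-0.023,0.23,0,0,0,0]
    - [1,-0.012,0.255,0,0,0,0]
    - [1,0.003,0.278,0,0,0,0]
    - [1,0.003,0.278,0,0,0,0]

```text
time: 44.95
ee_pos: [586.0, -267.7, 216.2]
tool_rot: [[0.003, 0.039, -0.999], [0.002, -0.999, -0.039], [-1.0, -0.002, -0.003]]
ft_force: [1.6, 1.7, -0.2]
opening: -0.1
```

```bash
python3 qfit.py; python3 - <<'E'
from plan import *
o=telemetry.get_obs(); print(o["ee_pos"],Pinv(o["ee_pos"]),o["ft_force"],arc(-36,-36,1,off=30)[0][1])
rows([(1,W(100,-358,270),A0),(1,W(100,-232,270),A0),(1,W(100,-232,214),A0)])
E
```

```text
scene q mod 72 = 33.5 score 3.36
[ 585.42015407 -267.6367075   216.03312128] [  99.96001555 -372.9901108 ] [0.70252497 2.21343738 0.67143868] [ 585.40636557 -266.36349489  215.94678441]
[1.0, -0.108, -0.03, 0.0, -0.002, -0.001, 0.001] 
[1.0, -0.108, -0.282, 0.0, -0.002, -0.001, 0.001] 
[1.0, 0.004, -0.282, 0.001, -0.002, -0.001, 0.001]
```

>>> play_rows:
  motion:
    - [1,-0.06,-0.03,0,0,0,0]
    - [1,-0.108,-0.03,0,0,0,0]
    - [1,-0.108,-0.12,0,0,0,0]
    - [1,-0.108,-0.21,0,0,0,0]
    - [1,-0.108,-0.284,0,0,0,0]
    - [1,-0.108,-0.284,0,0,0,0]
    - [1,-0.05,-0.284,0,0,0,0]
    - [1,0.0,-0.284,0,0,0,0]
    - [1,0.0,-0.284,0,0,0,0]
    - [1,0.0,-0.284,0,0,0,0]

```text
time: 46.0
ee_pos: [579.0, -126.0, 215.7]
tool_rot: [[-0.001, 0.04, -0.999], [0.001, -0.999, -0.04], [-1.0, -0.001, 0.001]]
ft_force: [0.8, 0.1, 0.3]
opening: 0.0
```

```bash
python3 qfit.py; python3 - <<'E'
from plan import *
o=telemetry.get_obs(); print(o["ee_pos"],Pinv(o["ee_pos"]),o["ft_force"])
rows(arc(36,-38,11,off=30))
E
```

```text
scene q mod 72 = 35.6 score 3.76
[ 579.69210918 -125.91872182  216.42749122] [ 100.22103765 -231.15665272] [ 0.02794668  0.57819493 -0.14854343]
[1.0, 0.001, 0.034, 0.0, -0.002, -0.001, 0.001] 
[1.0, -0.014, 0.057, 0.0, -0.002, -0.001, 0.001] 
[1.0, -0.025, 0.082, 0.0, -0.002, -0.001, 0.001] 
[1.0, -0.033, 0.108, 0.0, -0.002, -0.001, 0.001] 
[1.0, -0.038, 0.134, 0.0, -0.002, -0.001, 0.001] 
[1.0, -0.039, 0.161, 0.0, -0.002, -0.001, 0.001] 
[1.0, -0.037, 0.188, 0.0, -0.002, -0.001, 0.001] 
[1.0, -0.031, 0.215, 0.0, -0.002, -0.001, 0.001] 
[1.0, -0.022, 0.24, 0.0, -0.002, -0.001, 0.001] 
[1.0, -0.01, 0.265, 0.0, -0.002, -0.001, 0.001] 
[1.0, 0.005, 0.287, 0.0, -0.002, -0.001, 0.001]
```

>>> play_rows:
  motion:
    - [1,0.001,0.034,0,0,0,0]
    - [1,-0.014,0.057,0,0,0,0]
    - [1,-0.025,0.082,0,0,0,0]
    - [1,-0.033,0.108,0,0,0,0]
    - [1,-0.038,0.134,0,0,0,0]
    - [1,-0.039,0.161,0,0,0,0]
    - [1,-0.037,0.188,0,0,0,0]
    - [1,-0.031,0.215,0,0,0,0]
    - [1,-0.022,0.24,0,0,0,0]
    - [1,-0.01,0.265,0,0,0,0]
    - [1,0.003,0.282,0,0,0,0]
    - [1,0.003,0.282,0,0,0,0]

```text
time: 47.25
ee_pos: [585.5, -267.0, 214.7]
tool_rot: [[0.002, 0.039, -0.999], [0.002, -0.999, -0.039], [-1.0, -0.002, -0.002]]
ft_force: [1.3, 2.2, 0.4]
opening: 0.0
```

>>> play_rows:
  motion:
    - [1,-0.06,-0.03,0,0,0,0]
    - [1,-0.108,-0.03,0,0,0,0]
    - [1,-0.108,-0.12,0,0,0,0]
    - [1,-0.108,-0.21,0,0,0,0]
    - [1,-0.108,-0.284,0,0,0,0]
    - [1,-0.108,-0.284,0,0,0,0]
    - [1,-0.05,-0.284,0,0,0,0]
    - [1,0.0,-0.284,0,0,0,0]
    - [1,0.0,-0.284,0,0,0,0]
    - [1,0.0,-0.284,0,0,0,0]

```text
time: 48.25
ee_pos: [579.1, -125.4, 214.4]
tool_rot: [[-0.001, 0.039, -0.999], [0.001, -0.999, -0.039], [-1.0, -0.001, 0.001]]
ft_force: [0.3, 0.1, 0.2]
opening: -0.2
```

```bash
python3 qfit.py; python3 - <<'E'
from plan import *
o=telemetry.get_obs(); print(o["ee_pos"],Pinv(o["ee_pos"]),o["ft_force"])
snap("scene","s21.png",(160,100,320,250),4); snap("wrist","w21.png")
rows(arc(36,-38,11,off=30))
E
```

```text
scene q mod 72 = 36.7 score 3.98
[ 579.72630019 -125.27131955  215.02336201] [ 100.28253435 -230.51127153] [-0.67071624  0.6653023   0.68491662]
[1.0, -0.001, 0.037, 0.001, -0.002, -0.002, 0.001] 
[1.0, -0.016, 0.06, 0.001, -0.002, -0.002, 0.001] 
[1.0, -0.027, 0.084, 0.001, -0.002, -0.002, 0.001] 
[1.0, -0.035, 0.11, 0.001, -0.002, -0.002, 0.001] 
[1.0, -0.04, 0.137, 0.001, -0.002, -0.002, 0.001] 
[1.0, -0.042, 0.164, 0.001, -0.002, -0.002, 0.001] 
[1.0, -0.039, 0.191, 0.001, -0.002, -0.002, 0.001] 
[1.0, -0.034, 0.217, 0.001, -0.002, -0.002, 0.001] 
[1.0, -0.025, 0.243, 0.001, -0.002, -0.002, 0.001] 
[1.0, -0.012, 0.267, 0.001, -0.002, -0.002, 0.001] 
[1.0, 0.003, 0.289, 0.0, -0.002, -0.002, 0.001]
```

View pics/w21.png

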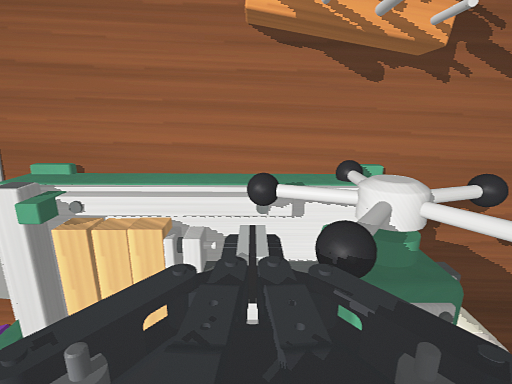

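View pics/s21.png

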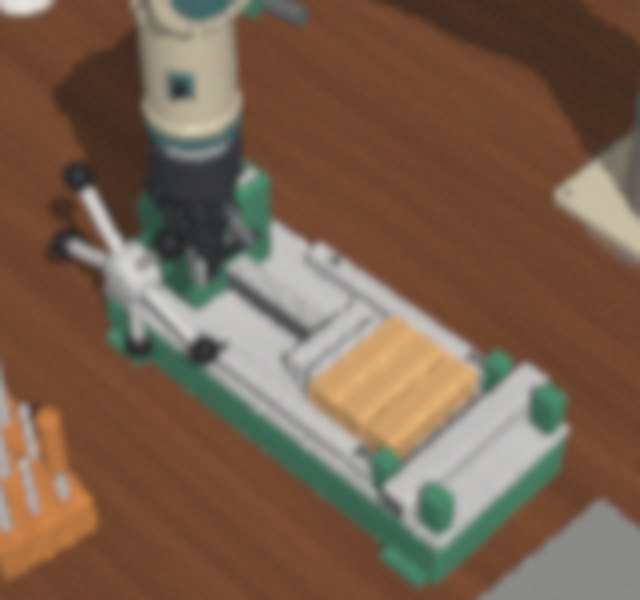

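>>> play_rows:
  motion:
    - [1,-0.001,0.037,0,0,0,0]
    - [1,-0.016,0.06,0,0,0,0]
    - [1,-0.027,0.084,0,0,0,0]
    - [1,-0.035,0.11,0,0,0,0]
    - [1,-0.04,0.137,0,0,0,0]
    - [1,-0.042,0.164,0,0,0,0]
    - [1,-0.039,0.191,0,0,0,0]
    - [1,-0.034,0.217,0,0,0,0]
    - [1,-0.025,0.243,0,0,0,0]
    - [1,-0.015,0.262,0,0,0,0]
    - [1,-0.01,0.27,0,0,0,0]
    - [1,-0.01,0.27,0,0,0,0]

```text
time: 49.6
ee_pos: [586.3, -257.2, 220.4]
tool_rot: [[0.003, 0.041, -0.999], [0.004, -0.999, -0.041], [-1.0, -0.004, -0.003]]
ft_force: [1.7, 4.3, 3.4]
opening: 0.3
```

>>> play_rows:
  motion:
    - [1,-0.06,-0.03,0,0,0,0]
    - [1,-0.098,-0.03,0,0,0,0]
    - [1,-0.098,-0.12,0,0,0,0]
    - [1,-0.098,-0.21,0,0,0,0]
    - [1,-0.098,-0.277,0,0,0,0]
    - [1,-0.098,-0.277,0,0,0,0]
    - [1,-0.05,-0.277,0,0,0,0]
    - [1,0.01,-0.277,0,0,0,0]
    - [1,0.01,-0.277,0,0,0,0]
    - [1,0.01,-0.277,0,0,0,0]

```text
time: 50.6
ee_pos: [579.1, -121.3, 214.5]
tool_rot: [[-0.001, 0.04, -0.999], [0.002, -0.999, -0.04], [-1.0, -0.002, 0.0]]
ft_force: [0.9, 1.0, -0.9]
opening: 0.4
```

```bash
python3 qfit.py; python3 qfit.py; python3 - <<'E'
from plan import *
o=telemetry.get_obs(); print(o["ee_pos"],Pinv(o["ee_pos"]),o["ft_force"])
snap("scene","s22.png",(160,100,320,250),4); snap("wrist","w22.png")
rows(arc(40,22,7,off=30))
E
```

```text
scene q mod 72 = 44.1 score 3.89
scene q mod 72 = 44.1 score 3.89
[ 580.02792585 -121.19079714  215.51949409] [ 100.75618866 -226.44712428] [ 0.16103881 -0.36672038 -0.54926352]
[1.0, 0.008, 0.033, 0.001, -0.002, -0.002, 0.002] 
[1.0, 0.001, 0.042, 0.001, -0.002, -0.002, 0.002] 
[1.0, -0.006, 0.05, 0.001, -0.002, -0.002, 0.002] 
[1.0, -0.011, 0.06, 0.001, -0.002, -0.002, 0.002] 
[1.0, -0.017, 0.069, 0.001, -0.002, -0.002, 0.002] 
[1.0, -0.022, 0.079, 0.001, -0.002, -0.002, 0.002] 
[1.0, -0.026, 0.089, 0.001, -0.002, -0.002, 0.002]
```

View pics/w22.png

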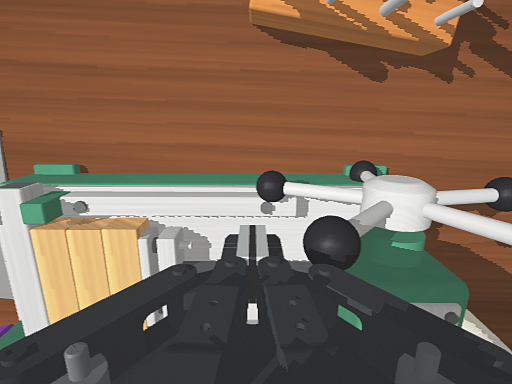

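View pics/s22.png

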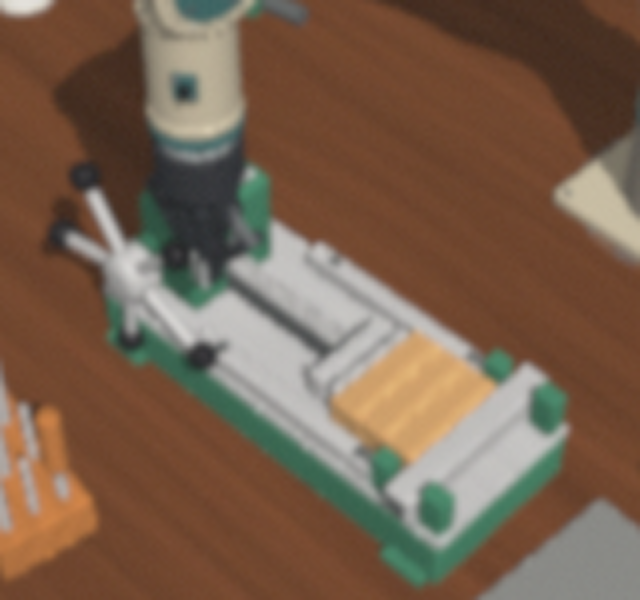

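>>> play_rows:
  motion:
    - [1,0.01,0.025,0,0,0,0]
    - [1,0.008,0.033,0,0,0,0]
    - [1,0.001,0.042,0,0,0,0]
    - [1,-0.006,0.05,0,0,0,0]
    - [1,-0.011,0.06,0,0,0,0]
    - [1,-0.017,0.069,0,0,0,0]
    - [1,-0.02,0.076,0,0,0,0]
    - [1,-0.022,0.08,0,0,0,0]
    - [1,-0.022,0.08,0,0,0,0]
    - [1,-0.022,0.08,0,0,0,0]

```text
time: 51.8
ee_pos: [580.2, -153.0, 224.9]
tool_rot: [[-0.003, 0.044, -0.999], [0.013, -0.999, -0.044], [-1.0, -0.013, 0.003]]
ft_force: [-2.2, 14.3, 7.7]
opening: -0.2
```

```bash
python3 qfit.py; python3 - <<'E'
from plan import *
o=telemetry.get_obs(); print(o["ee_pos"],Pinv(o["ee_pos"]),o["ft_force"])
rows(arc(24,20,3,off=30))
E
```

```text
scene q mod 72 = 29.2 score 3.61
[ 580.15034056 -153.01414756  224.88037578] [  99.53477197 -258.247262  ] [-2.70041739 14.94013878  6.0941206 ]
[1.0, -0.004, 0.018, -0.001, 0.002, 0.003, 0.012] 
[1.0, -0.007, 0.025, -0.001, 0.002, 0.003, 0.012] 
[1.0, -0.01, 0.032, -0.001, 0.002, 0.003, 0.012]
```

>>> play_rows:
  motion:
    - [1,-0.003,0.006,0,0,0,0]
    - [1,-0.005,0.012,0,0,0,0]
    - [1,-0.008,0.017,0,0,0,0]
    - [1,-0.008,0.017,0,0,0,0]
    - [1,-0.008,0.017,0,0,0,0]

```text
time: 52.35
ee_pos: [580.4, -159.8, 229.4]
tool_rot: [[-0.004, 0.045, -0.999], [0.015, -0.999, -0.045], [-1.0, -0.015, 0.003]]
ft_force: [-5.5, 18.1, 10.1]
opening: 0.2
```

```bash
python3 qfit.py; python3 - <<'E'
from plan import *
o=telemetry.get_obs(); print(o["ee_pos"],Pinv(o["ee_pos"]),o["ft_force"])
E
```

```text
scene q mod 72 = 24.2 score 3.51
[ 580.43292412 -159.79760898  229.36977585] [  99.53067585 -265.03660553] [-4.19145445 17.70306026 10.85578129]
```

>>> play_rows:
  motion:
    - [1,0,-0.03,0,0,0,0]
    - [1,0,-0.06,0,0,0,0]
    - [1,-0.1,-0.06,0,0,0,0]
    - [1,-0.2,-0.06,0,0,0,0]
    - [1,-0.28,-0.06,0.05,0,0,0]
    - [1,-0.28,-0.06,0.13,0,0,0]
    - [1,-0.28,-0.06,0.21,0,0,0]
    - [1,-0.28,-0.06,0.28,0,0,0]
    - [1,-0.28,-0.06,0.28,0,0,0]
    - [1,-0.28,-0.06,0.28,0,0,0]

```text
time: 53.4
ee_pos: [439.7, -145.2, 369.3]
tool_rot: [[0.001, 0.039, -0.999], [0.002, -0.999, -0.039], [-1.0, -0.002, -0.001]]
ft_force: [0.4, -0.5, -0.2]
opening: -0.0
```

```bash
python3 qfit.py scene top; python3 - <<'E'
from plan import *
o=telemetry.get_obs(); print(o["ee_pos"],Pinv(o["ee_pos"]),o["ft_force"])
s=snap("wrist","w23.png"); snap("scene","s23.png",(160,100,320,250),4); snap("top","t23.png",(120,90,380,260),3)
for n in ("stave1","bar"):
  for r in optics.outline_of("wrist",n):
    m=r["pixels"].astype(np.uint8)
    if r["confidence"]<.3: continue
    c=max(cv2.findContours(m,0,1)[0],key=cv2.contourArea)[:,0,:]
    w=np.array([Pinv(x) for x in unproj(s,c,104)]).astype(np.float32)
    print(n,round(r["confidence"],2),np.round(cv2.minAreaRect(w)[0],1),np.round(cv2.minAreaRect(w)[1],1),round(cv2.minAreaRect(w)[2],1))
E
```

```text
scene q mod 72 = 27.3 score 3.77
top q mod 72 = 29.0 score 3.83
[ 440.91215206 -144.82584372  368.86200461] [ -39.23349091 -244.18701041] [ 0.01468035 -0.19857534 -0.46282425]
stave1 0.93 [-158.3   63.4] [105.4  51.8] 16.1
stave1 0.89 [ -1.2 -62.7] [ 35.2 120.1] 89.5
stave1 0.77 [  -1.3 -101.4] [ 42.4 119.9] 89.7
stave1 0.61 [ -0.5 -28.9] [ 33.7 118.4] 89.9
bar 0.66 [-2.  -3.4] [ 43.6 200. ] 89.7
```

View pics/w23.png

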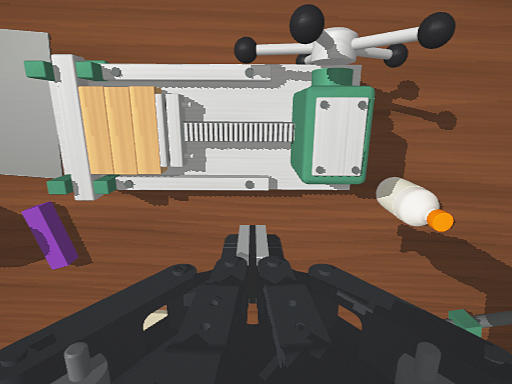

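View pics/s23.png

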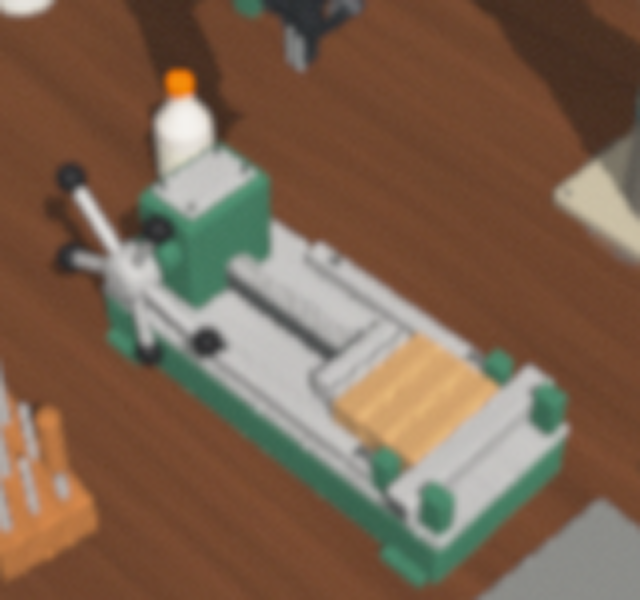

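View pics/t23.png

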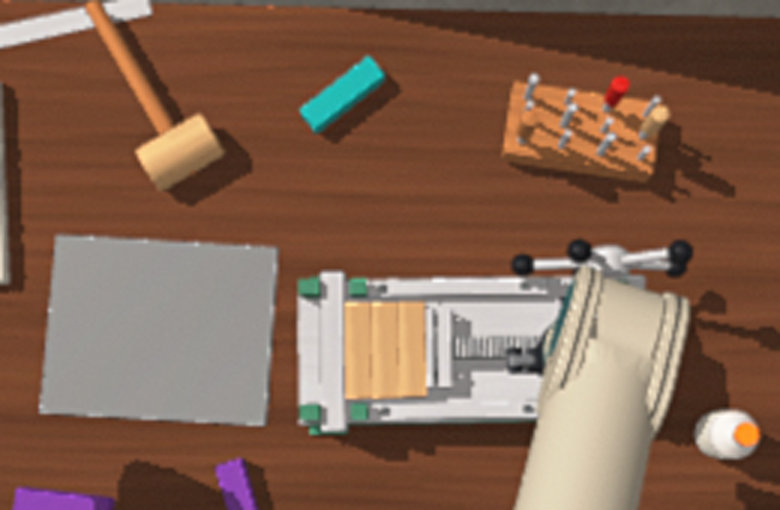

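```bash
python3 - <<'E'
from plan import *
s=snap("wrist"); 
dark=(s["img"].max(2)<65).astype(np.uint8); dark[90:]=0
n,l,st,c=cv2.connectedComponentsWithStats(dark)
B=[]
for i in range(1,n):
    if st[i,4]>100: print(st[i].tolist(),np.round(c[i],1)); B.append((c[i],st[i]))
def pred(q):
    a=np.radians(q+72*np.arange(5)); return proj(s,np.array([W(100,-340+105*np.sin(t),140+105*np.cos(t)) for t in a]))
for q in np.arange(20,34,1):
    u=pred(q); print(q,[np.round((u-b[0])[np.argmin(((u-b[0])**2).sum(1))],1).tolist() for b in B])
E
python3 - <<'E'
import sys; sys.path.insert(0,'.')
from plan import *
s=snap("wrist","w24.png",(40,40,200,200),5)
E
```

```text
[290, 3, 35, 40, 1028] [307.2  22.7]
[418, 11, 38, 37, 1008] [436.8  29.1]
[234, 36, 23, 27, 448] [245.8  49. ]
[384, 43, 24, 24, 355] [397.3  54.6]
20 [[15.4, -3.5], [1.9, 0.7], [-1.7, -3.3], [-11.6, -0.6]]
21 [[13.2, -3.2], [1.6, 0.3], [-1.6, -3.0], [-10.3, -0.8]]
22 [[11.0, -3.0], [1.3, -0.1], [-1.5, -2.7], [-9.1, -1.0]]
23 [[8.8, -2.7], [0.9, -0.5], [-1.3, -2.4], [-7.9, -1.3]]
24 [[6.7, -2.5], [0.5, -0.9], [-1.1, -2.0], [-6.6, -1.5]]
25 [[4.5, -2.2], [0.1, -1.3], [-0.9, -1.7], [-5.4, -1.7]]
26 [[2.4, -1.9], [-0.4, -1.7], [-0.7, -1.4], [-4.2, -2.0]]
27 [[0.3, -1.6], [-0.9, -2.1], [-0.4, -1.1], [-3.0, -2.2]]
28 [[-1.7, -1.3], [-1.5, -2.5], [-0.1, -0.8], [-1.8, -2.4]]
29 [[-3.8, -1.0], [-2.1, -2.9], [0.2, -0.5], [-0.6, -2.7]]
30 [[-5.8, -0.7], [-2.8, -3.2], [0.5, -0.2], [0.6, -2.9]]
31 [[-7.8, -0.4], [-3.5, -3.6], [0.8, 0.1], [1.8, -3.2]]
32 [[-9.7, -0.1], [-4.2, -4.0], [1.2, 0.4], [3.0, -3.4]]
33 [[-11.7, 0.3], [-5.0, -4.3], [1.6, 0.7], [4.1, -3.7]]
```

View pics/w24.png

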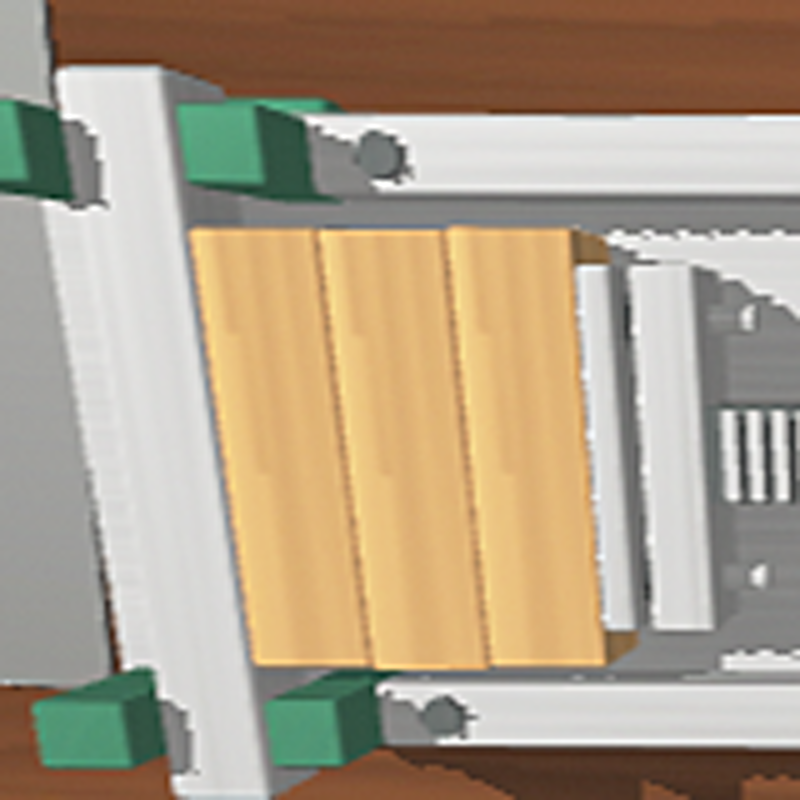

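```bash
python3 - <<'E'
from plan import *
a=W(100,-236,300); b=W(100,-236,224); print(a)
rows([(1,a,A0),(1,b,A0),(1,W(100,-250,225),A0)])
E
```

```text
[ 579.67577614 -130.76708276  300.        ]
[1.0, 0.137, -0.016, -0.28, -0.001, 0.001, 0.002] 
[1.0, 0.289, -0.016, -0.28, -0.001, 0.001, 0.002] 
[1.0, 0.287, 0.012, -0.28, -0.001, 0.001, 0.002]
```

>>> play_rows:
  motion:
    - [1,0.03,-0.016,-0.1,0,0,0]
    - [1,0.06,-0.016,-0.2,0,0,0]
    - [1,0.137,-0.016,-0.28,0,0,0]
    - [1,0.137,-0.016,-0.28,0,0,0]
    - [1,0.137,-0.016,-0.28,0,0,0]
    - [1,0.2,-0.016,-0.28,0,0,0]
    - [1,0.26,-0.016,-0.28,0,0,0]
    - [1,0.289,-0.016,-0.28,0,0,0]
    - [1,0.289,-0.016,-0.28,0,0,0]
    - [1,0.287,0.012,-0.28,0,0,0]
    - [1,0.287,0.012,-0.28,0,0,0]
    - [1,0.287,0.012,-0.28,0,0,0]

```text
time: 55.05
ee_pos: [580.4, -146.2, 226.8]
tool_rot: [[0.002, 0.039, -0.999], [0.001, -0.999, -0.039], [-1.0, -0.001, -0.002]]
ft_force: [-0.6, 0.6, 0.7]
opening: 0.1
```

```bash
python3 qfit.py scene; python3 - <<'E'
from plan import *
o=telemetry.get_obs(); print(o["ee_pos"],Pinv(o["ee_pos"]),o["ft_force"])
E
```

```text
scene q mod 72 = 27.6 score 3.77
[ 580.28731521 -145.36725224  226.42470576] [  99.99451011 -250.61297022] [ 0.26520387  0.46696276 -0.47887083]
```

>>> play_rows:
  motion:
    - [1,0.0,0.015,0,0,0,0]
    - [1,-0.003,0.028,0,0,0,0]
    - [1,-0.006,0.038,0,0,0,0]
    - [1,-0.009,0.047,0,0,0,0]
    - [1,-0.011,0.056,0,0,0,0]
    - [1,-0.011,0.056,0,0,0,0]
    - [1,-0.011,0.056,0,0,0,0]

```text
time: 55.8
ee_pos: [580.7, -165.2, 230.4]
tool_rot: [[-0.004, 0.045, -0.999], [0.013, -0.999, -0.045], [-1.0, -0.013, 0.003]]
ft_force: [-1.1, 14.2, 4.8]
opening: -0.0
```

```bash
python3 qfit.py scene; python3 - <<'E'
from plan import *
o=telemetry.get_obs(); print(o["ee_pos"],Pinv(o["ee_pos"]),o["ft_force"])
E
```

```text
scene q mod 72 = 21.1 score 3.59
[ 580.66599821 -165.2622663   230.45811863] [  99.53280013 -270.50623062] [-2.20026055 13.8745011   4.77868118]
```

>>> play_rows:
  motion:
    - [1,0,-0.03,0,0,0,0]
    - [1,0,-0.06,0,0,0,0]
    - [1,-0.1,-0.06,0,0,0,0]
    - [1,-0.2,-0.06,0,0,0,0]
    - [1,-0.28,-0.06,0.05,0,0,0]
    - [1,-0.28,-0.06,0.13,0,0,0]
    - [1,-0.28,-0.06,0.21,0,0,0]
    - [1,-0.28,-0.06,0.28,0,0,0]
    - [1,-0.28,-0.06,0.28,0,0,0]
    - [1,-0.28,-0.06,0.28,0,0,0]

```text
time: 56.85
ee_pos: [440.0, -148.9, 371.4]
tool_rot: [[0.001, 0.04, -0.999], [0.002, -0.999, -0.04], [-1.0, -0.002, -0.001]]
ft_force: [1.1, -0.4, 0.2]
opening: 0.2
```

```bash
python3 qfit.py scene top; python3 - <<'E'
from plan import *
o=telemetry.get_obs(); print(o["ee_pos"],o["time"])
s=snap("wrist","w25.png",(40,40,200,200),5); snap("scene","s25.png",(160,100,320,250),4)
dark=(s["img"].max(2)<65).astype(np.uint8); dark[90:]=0
n,l,st,c=cv2.connectedComponentsWithStats(dark)
B=[c[i] for i in range(1,n) if st[i,4]>100]
def pred(q):
    a=np.radians(q+72*np.arange(5)); return proj(s,np.array([W(100,-340+105*np.sin(t),140+105*np.cos(t)) for t in a]))
for q in np.arange(20,32,1):
    u=pred(q); print(q,[np.round((u-b)[np.argmin(((u-b)**2).sum(1))],1).tolist() for b in B])
for n in ("stave1","bar"):
  for r in optics.outline_of("wrist",n):
    m=r["pixels"].astype(np.uint8)
    if r["confidence"]<.3: continue
    c=max(cv2.findContours(m,0,1)[0],key=cv2.contourArea)[:,0,:]
    w=np.array([Pinv(x) for x in unproj(s,c,104)]).astype(np.float32)
    print(n,round(r["confidence"],2),np.round(cv2.minAreaRect(w)[0],1),np.round(cv2.minAreaRect(w)[1],1),round(cv2.minAreaRect(w)[2],1))
E
```

```text
scene q mod 72 = 23.0 score 3.88
top q mod 72 = 25.3 score 3.94
[ 441.15536936 -148.61034327  370.93075261] 56.95
20 [[7.4, -2.5], [0.2, -0.9], [-0.7, -2.2], [-6.8, -1.6]]
21 [[5.2, -2.3], [-0.1, -1.2], [-0.6, -1.9], [-5.6, -1.8]]
22 [[3.1, -2.0], [-0.4, -1.6], [-0.5, -1.5], [-4.4, -2.1]]
23 [[0.9, -1.8], [-0.8, -2.0], [-0.3, -1.2], [-3.2, -2.3]]
24 [[-1.2, -1.5], [-1.2, -2.4], [-0.1, -0.9], [-2.0, -2.5]]
25 [[-3.3, -1.3], [-1.7, -2.8], [0.1, -0.6], [-0.8, -2.7]]
26 [[-5.3, -1.0], [-2.2, -3.2], [0.4, -0.3], [0.4, -2.9]]
27 [[-7.4, -0.7], [-2.7, -3.6], [0.7, 0.0], [1.6, -3.2]]
28 [[-9.4, -0.4], [-3.3, -3.9], [0.9, 0.3], [2.8, -3.4]]
29 [[-11.4, -0.1], [-3.9, -4.3], [1.3, 0.6], [3.9, -3.6]]
30 [[-13.4, 0.2], [-4.6, -4.7], [1.6, 0.9], [5.1, -3.9]]
31 [[-15.3, 0.5], [-5.3, -5.0], [2.0, 1.2], [6.2, -4.1]]
stave1 0.74 [  -1.2 -100.2] [ 43.9 119.5] 87.4
stave1 0.73 [ -1.4 -63.1] [ 35.4 120.7] 89.0
stave1 0.73 [-158.4   63.1] [104.5  50.8] 16.1
stave1 0.72 [ -0.5 -29.3] [ 34.3 119. ] 90.0
bar 0.79 [-0.6 -5.1] [ 44.4 198. ] 89.6
bar 0.69 [  -1.4 -208.4] [192.1 100. ] 89.9
bar 0.32 [ -0.6 -62.7] [ 35.7 119.5] 88.9
```

View pics/w25.png

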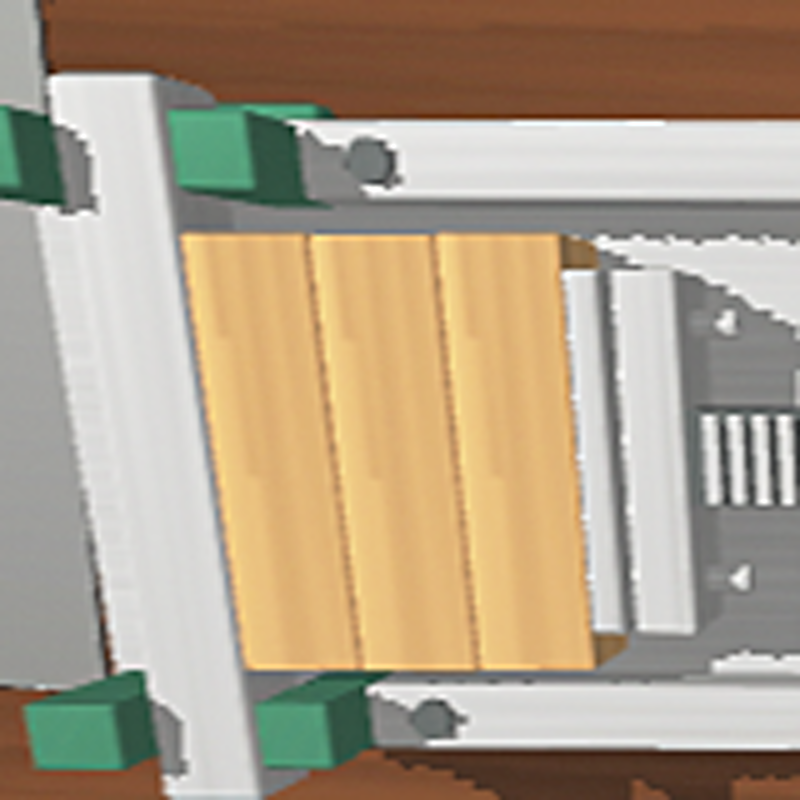

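View pics/s25.png

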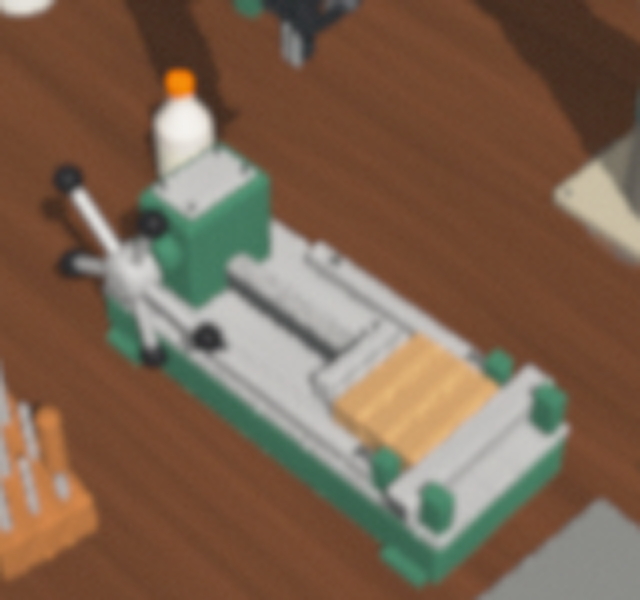

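```bash
python3 - <<'E'
from plan import *
o=telemetry.get_obs(); print(o["time"],np.abs(o["qvel"]).max())
print(arm.sign_off())
E
```

```text
57.15 0.004944753384918064
the job is handed in; nothing more can be done
None
```

The three staves that were on the mat are clamped in the press, and I handed the job in at 57 s of the 210 s allowed. The hand-in gave no verdict.

**What I did**
- I opened the jaw to about 142 mm of travel with four capstan pushes and laid the staves crosswise in the bed. I left the purple and turquoise look-alikes alone.
- One stave was knocked about 4 cm aside during the run. I found it again before picking it up.
- I lowered the bar into both saddles while the jaw was still clear of everything. I then wound the capstan back until the staves were pressed against the bar.

**Last checks before handing in**
- **Staves:** in the wrist picture they lie flat and touch each other and the bar. Their centres are at about y = -29, -63 and -98 mm, and within 2 mm of the centre line.
- **Bar:** it is down in both saddles and square to within about 0.5°.
- **Squeeze:** the jaw stands at about 42 mm, roughly 5 mm onto its springs. The gap seen at the jaw plate agrees with that. I estimate about 20 N from the spring data in your notes; I had no direct force reading.
- **Bystanders:** the punch block, mallet and glue bottle showed no change in the overhead pictures, and the arm was clear of everything.

**What disagreed**
- **Spring-back:** after the first winding the capstan turned back about 3° once released, leaving only about 3.5 mm of squeeze. I pushed once more to reach 5 mm.
- **Capstan angle:** the final readings from the different cameras spread by about 2°, or about 1 mm of jaw travel.
- **Stave outline:** the network's outline of the stave next to the jaw came out 2.6° (0.045 rad) off square. That is within the 0.08 rad limit, and the picture shows it flush with the others.

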